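Weigh the mother culture from the back of the tray

TASK

The low culture jar at the back of the grey plastic tray has to be weighed, but a round bottle, a square bottle and a tall jar stand around it. Clear those three onto the empty steel tray, then stand the low jar in the middle of the balance's pan, and then put each of the three back where it stood. Keep everything upright and leave the small dish and the rubber bung in the grey tray alone.

Things in the scene. Friction and masses are not known exactly. Their poses are not given: they have to be found in the camera images.
- low_jar: Origin at the centre of its underside, z up. The jar to be weighed: a low round clear jar with a flat steel lid, 49 mm in diameter over the lid (which covers heights 34 to 50 mm), 48 mm below it, 50 mm high, 110 g. It stands at the back of the culture tray between the three tall containers, its centre about 64 mm from theirs, so that there is no room for fingers beside it until they have gone.
- round_bottle: Origin at the centre of its underside, z up. Round clear bottle with sloping shoulders, 60 mm in diameter up to 88 mm height, 150 mm high in all; its white ribbed cap, 40 mm in diameter, covers heights 120 to 150 mm and is a good grip. 300 g.
- square_bottle: Origin at the centre of its underside, z up. Clear bottle with a square body 54 x 54 mm up to 94 mm height (sides along its x and y), 138 mm high in all; its white ribbed cap, 40 mm in diameter, covers heights 108 to 138 mm and is a good grip. 290 g.
- tall_jar: Origin at the centre of its underside, z up. Tall straight round clear jar, 52 mm in diameter, 126 mm high; its flat steel lid, 55 mm in diameter, covers heights 100 to 126 mm and is a good grip. 280 g.
- culture_tray: Origin at the centre of its underside, z up. Grey plastic tray, 180 mm (x) by 240 mm (y), rim 16 mm high, floor 4 mm thick; fixed. Its +x side is its back. The low jar stands 30 mm behind its centre; the three tall containers stand left (+y), right (-y) and in front (-x) of the low jar; which one stands where changes from start to start.
- steel_tray: Origin at the centre of its underside, z up. Empty shallow bright steel tray, 130 mm (x) by 260 mm (y), rim 14 mm high, floor and walls 4 mm thick; fixed. The side area: the three tall containers fit in it in a row along its y axis.
- pan (a point): Centre of the top face of the balance's round steel pan, 124 mm in diameter, 64 mm above the bench, z up. The balance is a low white housing, fixed, with its display on its -x side; everything on it is lower than the pan.
- dish: Origin at the centre of its underside, z up. Bystander: flat round lidded culture dish, 55 mm in diameter, 15 mm high, 30 g, lying in a front corner of the culture tray. To be left where it is.
- bung: Origin at the centre of its underside, z up. Bystander: tapered black rubber bung, 38 mm in diameter at the top, 30 mm high, 40 g, standing in the other front corner of the culture tray. To be left where it is.
Not all that is in view belongs to the job. What is shaped like the round_bottle but red is not meant.

How it is judged:
By the outcome, as a careful person would: the job done as asked, in the order asked, and still so for the second after the job is handed in, with the robot touching nothing.
It also fails if it takes over 147 s, if anything falls off the work surface, if the arm or the gripper's body presses on something with over 40 N, if the wrist force passes 120 N, or if a joint passes its speed limit or range.

ROBOT

A 6-joint arm with a two-finger parallel gripper is mounted at the origin on the work surface. World frame = base frame: x ahead of the robot, y to its left, z up, the work surface at z = 0. Lengths are in m, angles in rad, forces in N, time in s.
With the tool pointing down it reaches from about 0.225 to 0.875 m from the base axis. Payload 3.4 kg.
Tool frame: the origin (TCP) lies on the mounting face of the last link; the fingertips stand 173 mm ahead of it and the grasp point (between the pads) lies 155 mm ahead of it; x points along the fingers, y is the direction in which the jaws open and shut, and the axes are right-handed (so a half turn about x gives the same grasp; the last joint's range is limited). The gripper opens to 85 mm and grips with 20 to 120 N. Pads are 22 mm wide; open, the fingers measure 114 mm over their backs; the gripper's body (76 mm by 85 mm) begins 54 mm behind the grasp point. The pads swing forward as they close: fully open they stand 13 mm farther back than shut.
Start: joints at [-1.345, 0.276, 1.505, -0, 1.361, -0.121], TCP at [0.195, -0.541, 0.405] pointing down, gripper open.
Joint ranges: [-2.89, 2.89], [-0.75, 2.08], [0.22, 2.7], [-1.18, 4.32], [0.11, 2.71], [-2.7, 2.7]. Speed limits (rad/s): [2.57, 2.57, 3.14, 3.14, 3.14, 3.14].

INTERFACE

Orientations are given as a unit quaternion [w, x, y, z].
In Python, from rig import manip gives the robot as it stands.
- The arm moves only by the tool arm_command, never from a script. Its argument "targets" is a list of rows, each an object with "dp": the shift along the tool's x, y, z in m, a list of three; "turn": the turn, a rotation vector about the tool's x, y, z in degrees, a list of three; "grip": the opening, from -1 (shut) to 1 (fully open). In form: [{"dp": [tx, ty, tz], "turn": [wx, wy, wz], "grip": grip}, ...]. A call has 1 to 8 rows; each row shifts and turns the commanded pose from where the row before left it, along the tool's axes as they then stand; what a row does not reach is not made up. A row lasts 1/10 s, in which the tool goes at most 50 mm and 8.59 degrees, less where a joint would pass 70% of its speed; a pose out of reach is approached as far as the arm can. A call with a gripper value outside its range is refused whole. The fingers move at their own pace and stop on an object; "grip_force" is the grip in N (left out, the last holds). Time passes only in rows, so rows that do not move let the fingers close. It gives the time, the measured TCP pose, the force and the opening at its end, in the units of the state.
- manip.get_state(): the state, without advancing time (a new reading comes with each control period).
- manip.get_image(name): name is "scene" or "top"; returns the picture (420x560x3 uint8, red, green, blue); there is no depth.
- manip.calibration(name): a dict with "fx", "fy", "cx", "cy" (pixels), "k1" (the pictures are not rectified: a ray, as slopes to the right and down, at radius r is drawn at 1 + k1 r^2 times it, then the intrinsics apply), "R" (3x3) and "t" (3): a world point X has camera coordinates R X + t. Camera axes: x right, y down, z forward; pixel columns grow to the right and rows downward; lengths in m; the calibration is good to about 2 mm. A picture is of the moment at which its call begins. calibration takes no time and is no camera call.
- manip.sign_off(): hands the job in, once; it reports no verdict.
The state is a dict: "clock": time; "qpos": joint angles; "qd": joint speeds; "effort": joint torques, N m; "position": TCP position; "ee_rot": TCP orientation; "contact_force": force on the tool from outside, world axes, zero at the start; "moment": the same for the moment, N m; "width": finger opening in m.
Only numpy, scipy, OpenCV 4.12 (cv2) and the standard library are available. Lean on these libraries where they do the work, as an engineer would, in place of code of your own. Each camera call takes 0.05 s, during which the arm holds its last target.

## Working session

There is one attempt and no reset: what is moved stays moved. The work goes in short steps, Python scripts to look and compute and a tool call to move; the robot and the scene stay as the last step left them, time stands still between calls to the robot, and variables do not carry over. Pictures are saved under pics/ and viewed, and the job is handed in when it is done.

Besides the shell and the picture viewer there is one more tool, called after "Call:" by a JSON object that holds its "method" and its "body", one argument or row to a line. arm_command: Moves the arm, as the interface text tells. Its arguments: {"type":"object","properties":{"targets":{"type":"array"},"grip_force":{"type":"number"}},"required":["targets"]}

```bash
mkdir -p pics; ls; python3 - <<'E'
from rig import manip
import cv2,json
print(manip.get_state())
for n in("scene","top"):
    c=manip.calibration(n);print(n,c)
    im=manip.get_image(n);cv2.imwrite(f"pics/{n}0.png",im[:,:,::-1])
E
```

```text
pics
{'clock': 0.0, 'qpos': array([-1.34498408e+00,  2.76631355e-01,  1.50618877e+00,  9.22311724e-07,
        1.36066700e+00, -1.21004577e-01]), 'qd': array([-0.00220782, -0.00195944,  0.0015674 ,  0.00082191,  0.00204992,
        0.00159135]), 'effort': array([-1.52579822e-03, -4.16778481e+01, -2.45809937e+01, -2.68053263e-04,
        1.09683917e-02,  2.71574788e-05]), 'position': array([ 0.19538989, -0.54055522,  0.40379649]), 'ee_rot': array([-0.12133564, -0.69646681, -0.12267343,  0.69653634]), 'contact_force': array([ 0.76977219, -0.21232538,  0.49588953]), 'moment': array([-0.00741073, -0.0527971 , -0.00436771]), 'width': 0.08555685273551059}
scene {'fx': 402.27853366098964, 'fy': 402.27853366098964, 'cx': 282.601416498768, 'cy': 207.6571188980336, 'k1': -0.056078885786148946, 'R': array([[ 0.67960964,  0.73339824,  0.01605487],
       [ 0.5487378 , -0.49372416, -0.67462825],
       [-0.4868445 ,  0.46729378, -0.73798303]]), 't': array([-0.29191653, -0.22096066,  1.22671446])}
top {'fx': 407.75486108566633, 'fy': 407.75486108566633, 'cx': 285.05769092002987, 'cy': 207.47542289651514, 'k1': -0.06023462554734083, 'R': array([[-0.02839931, -0.99957386, -0.00675097],
       [-0.99608367,  0.02886458, -0.08357125],
       [ 0.0837305 ,  0.00435116, -0.99647894]]), 't': array([0.01068992, 0.49611487, 1.0927443 ])}
```

View pics/scene0.png

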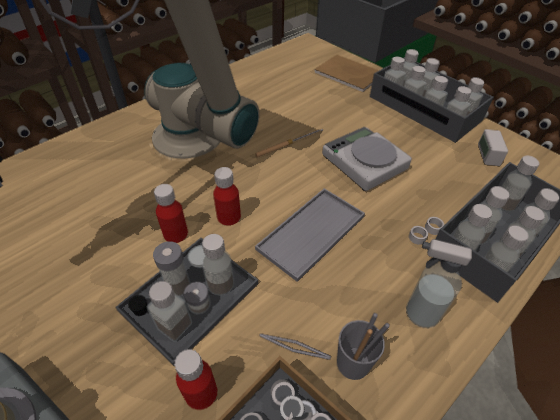

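View pics/top0.png

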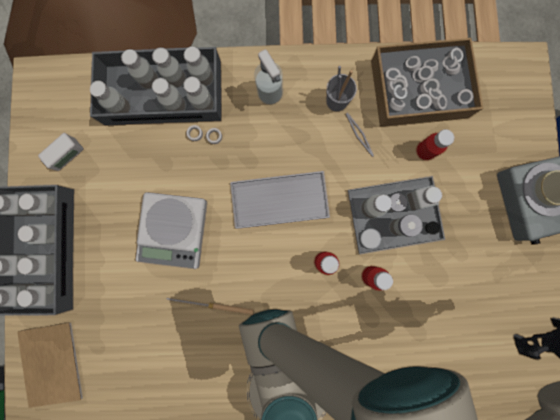

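The scene view shows the grey tray at about (188,295), the steel tray at (312,233) and the balance at (367,155). The top view has them at (395,215), (280,200) and (172,230). There are red bottles at top (326,263), (377,278) and (435,146), which are not meant. Next I'll enlarge the grey tray.

```bash
python3 - <<'E'
import cv2,numpy as np
a=cv2.imread("pics/scene0.png")[220:360,105:265];b=cv2.imread("pics/top0.png")[165:265,335:455]
a=cv2.resize(a,None,fx=5,fy=5,interpolation=cv2.INTER_CUBIC)[:600,:800];b=cv2.resize(b,None,fx=6,fy=6,interpolation=cv2.INTER_CUBIC)
cv2.imwrite("pics/sc_crop.png",a[:600]);cv2.imwrite("pics/top_crop.png",b)
E
```

```text
(no output)
```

View pics/sc_crop.png

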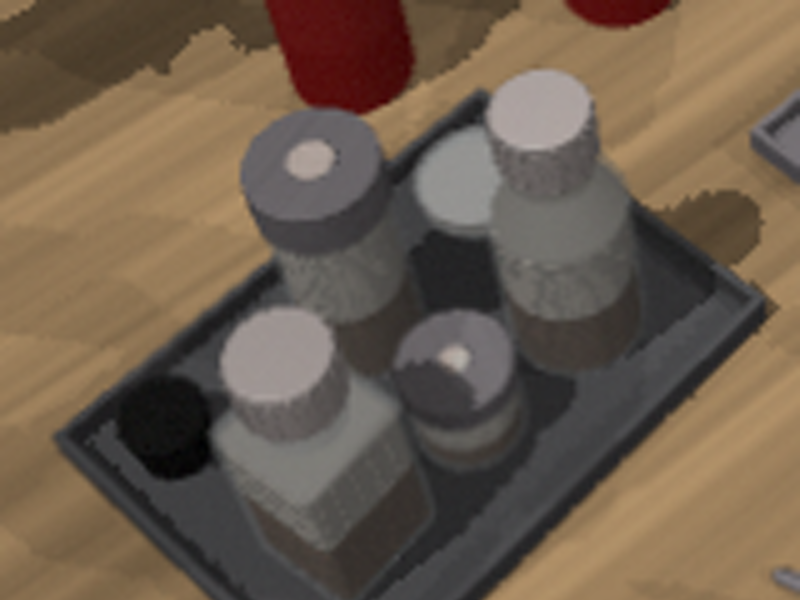

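View pics/top_crop.png

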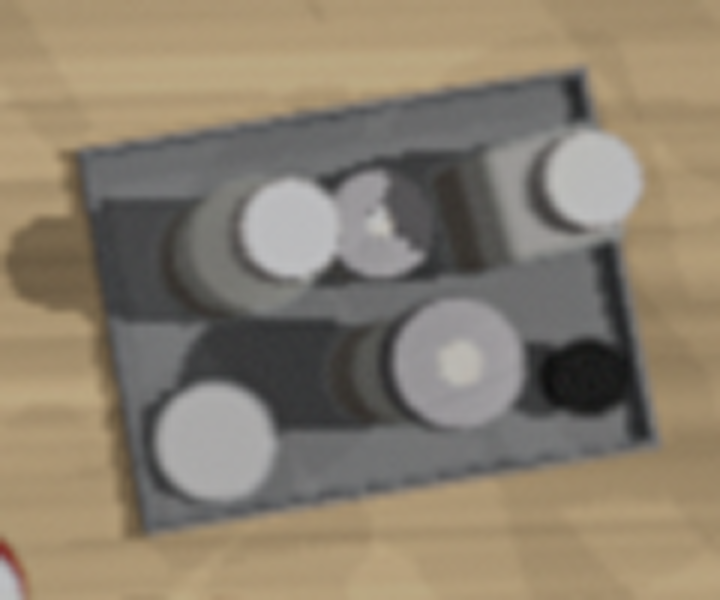

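Around the low jar (top 399,202) stand the round bottle at +y (cap top 383,203), the square bottle at −y (cap 433,195) and the tall jar in front (lid 411,225). The dish is at (370,239) and the bung at (432,228). The clear round bottle is the only non-red one with sloping shoulders in the tray. Next: trays and balance.

```bash
python3 - <<'E'
import cv2,numpy as np
s=cv2.imread("pics/scene0.png");t=cv2.imread("pics/top0.png")
f=lambda im,y0,y1,x0,x1,k:cv2.resize(im[y0:y1,x0:x1],None,fx=k,fy=k,interpolation=cv2.INTER_CUBIC)
cv2.imwrite("pics/sc2.png",f(s,110,290,245,435,4)[:600,:800]);
cv2.imwrite("pics/top2.png",f(t,160,280,125,335,3.8)[:600])
E
```

```text
(no output)
```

View pics/sc2.png

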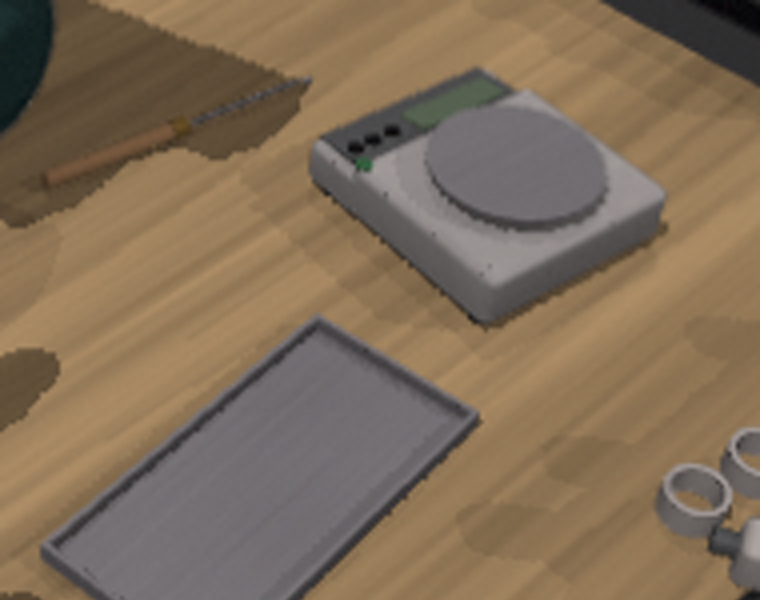

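View pics/top2.png

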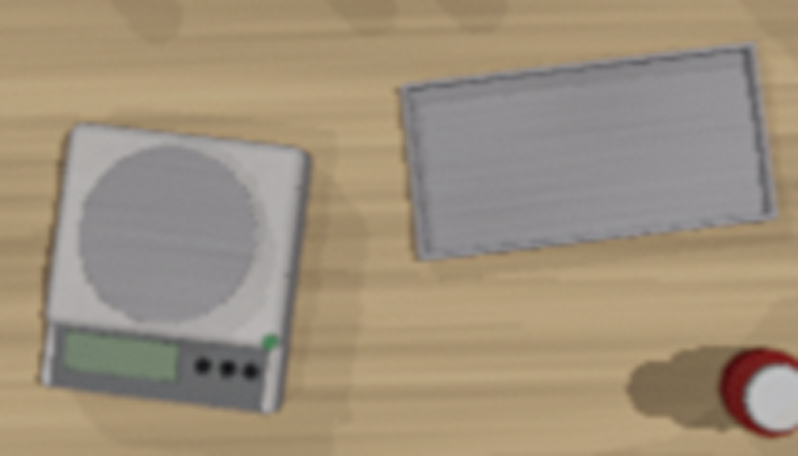

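```bash
cat > geo.py <<'E'
import numpy as np
from rig import manip
C={n:manip.calibration(n) for n in("scene","top")}
def ray(n,p):
    c=C[n];u=np.array([(p[0]-c["cx"])/c["fx"],(p[1]-c["cy"])/c["fy"]]);v=u.copy()
    for _ in range(20): v=u/(1+c["k1"]*(v@v))
    d=c["R"].T@np.array([v[0],v[1],1]);return -c["R"].T@c["t"],d/np.linalg.norm(d)
def plane(n,p,z):
    o,d=ray(n,p);return o+d*(z-o[2])/d[2]
def tri(ps,pt):
    o1,d1=ray("scene",ps);o2,d2=ray("top",pt)
    s=np.linalg.lstsq(np.c_[d1,-d2],o2-o1,rcond=None)[0]
    a,b=o1+s[0]*d1,o2+s[1]*d2
    return (a+b)/2,np.linalg.norm(a-b)
def proj(n,X):
    c=C[n];x=c["R"]@np.asarray(X)+c["t"];v=x[:2]/x[2];v=v*(1+c["k1"]*(v@v));return v*c["fx"]+[c["cx"],c["cy"]]
E
python3 - <<'E'
from geo import *
np.set_printoptions(precision=4,suppress=True)
S=lambda p:((p[0]+.5)/5-.5+105,(p[1]+.5)/5-.5+220)
T=lambda p:((p[0]+.5)/6-.5+335,(p[1]+.5)/6-.5+165)
S2=lambda p:((p[0]+.5)/4-.5+245,(p[1]+.5)/4-.5+110)
T2=lambda p:((p[0]+.5)/3.8-.5+125,(p[1]+.5)/3.8-.5+160)
for k,a,b,z in[("round",S((541,110)),T((291,228)),.154),("square",S((278,357)),T((592,180)),.142),("tall",S((313,165)),T((458,362)),.13),("low",S((456,360)),T((382,224)),.054),
 ("dish",S((475,178)),T((216,440)),.019),
 ("pan",S2((517,164)),T2((169,233)),.064),("cornL",S((765,300)),T((80,152)),.016),("cornF",S((65,437)),T((657,443)),.016),
 ("st1",S2((318,318)),T2((417,258)),.014),("st2",S2((478,415)),T2((402,86)),.014),("st3",S2((43,548)),T2((773,215)),.014)]:
    X,r=tri(a,b);print(k,X,r,plane("scene",a,z)[:2],plane("top",b,z)[:2])
print("tray corners top")
for p in[(80,152),(585,68),(657,443),(143,530)]:print(plane("top",T(p),.016))
for p in[(402,86),(752,43),(773,215),(417,258)]:print(plane("top",T2(p),.014))
E
```

```text
round [ 0.4903 -0.2409  0.152 ] 0.00044092935249196704 [ 0.4919 -0.2415] [ 0.49   -0.2406]
square [ 0.5076 -0.3699  0.1379] 0.00021600680428754296 [ 0.5102 -0.3707] [ 0.5072 -0.3684]
tall [ 0.4353 -0.3133  0.1268] 0.0007053976234584731 [ 0.4379 -0.3138] [ 0.435  -0.3126]
low [ 0.5001 -0.3047  0.053 ] 0.0015360183089164127 [ 0.5012 -0.3044] [ 0.4995 -0.3051]
dish [ 0.4064 -0.2348  0.0153] 0.0003782015204610879 [ 0.4088 -0.2361] [ 0.4065 -0.2339]
pan [0.4665 0.3042 0.0607] 0.0013501623004621272 [0.4691 0.3011] [0.4658 0.3028]
cornL [ 0.541  -0.1783  0.0115] 0.0010232188362098481 [ 0.5436 -0.1796] [ 0.5401 -0.178 ]
cornF [ 0.3993 -0.4372  0.0139] 0.0020573374110114118 [ 0.4015 -0.4365] [ 0.3988 -0.4374]
st1 [0.4452 0.1371 0.0073] 0.0019511749929285852 [0.4488 0.131 ] [0.4457 0.137 ]
st2 [0.5722 0.1466 0.0092] 0.0008871797451916732 [0.5747 0.1431] [0.5712 0.1457]
st3 [ 0.4691 -0.1219  0.0089] 0.0018154259175855816 [ 0.4715 -0.1249] [ 0.4693 -0.1207]
tray corners top
[ 0.5401 -0.178   0.016 ]
[ 0.5727 -0.4142  0.016 ]
[ 0.3988 -0.4374  0.016 ]
[ 0.3668 -0.1996  0.016 ]
[0.5712 0.1457 0.014 ]
[ 0.5953 -0.1101  0.014 ]
[ 0.4693 -0.1207  0.014 ]
[0.4457 0.137  0.014 ]
```

```bash
cat >> geo.py <<'E'
from scipy.spatial.transform import Rotation as Ro
yaw=np.radians(7.9)
Yt=np.array([np.cos(yaw),np.sin(yaw),0]) # jaw axis = culture tray x
def rel(target,Y=Yt):
    "target TCP world -> (dp in current tool axes, rotvec deg)"
    s=manip.get_state();q=s["ee_rot"];R=Ro.from_quat([q[1],q[2],q[3],q[0]])
    X=np.array([0,0,-1.]);y=R.as_matrix()[:,1]
    Y=Y if y@Y>0 else -Y
    G=Ro.from_matrix(np.c_[X,Y,np.cross(X,Y)])
    rv=(R.inv()*G).as_rotvec(degrees=True)
    print("t",round(s["clock"],2),"pos",s["position"].round(4),"F",s["contact_force"].round(1),"w",round(s["width"],4),"q",s["qpos"].round(2))
    print(" turn",rv.round(2))
    if target is not None:
        print(" dp now-axes mm",(R.inv().apply(np.asarray(target)-s["position"])*1e3).round(1)," dp goal-axes",(G.inv().apply(np.asarray(target)-s["position"])*1e3).round(1))
    return R
E
python3 - <<'E'
from geo import *
R=rel([.4908,-.2408,.290]);print(R.as_matrix().round(3))
for p in[(326,263),(376,278),(441,140)]:print(plane("top",p,.15).round(3))
E
```

```text
t 0.1 pos [ 0.1954 -0.5406  0.4039] F [-0.5 -0.1 -0.2] w 0.0857 q [-1.34  0.28  1.51 -0.    1.36 -0.12]
 turn [-7.803e+01 -8.000e-02  7.000e-02]
 dp now-axes mm [ 114.3 -181.3 -379.7]  dp goal-axes [ 113.9  333.8 -256.3]
[[-0.     0.34  -0.94 ]
 [ 0.002 -0.94  -0.34 ]
 [-1.    -0.002 -0.   ]]
[ 0.35  -0.098  0.15 ]
[ 0.31  -0.216  0.15 ]
[ 0.641 -0.393  0.15 ]
```

Call:
{"method": "arm_command", "body": {
  "targets": [
    {"dp": [0, -0.018, -0.038], "turn": [0, 0, 0], "grip": 1},
    {"dp": [0, -0.018, -0.038], "turn": [0, 0, 0], "grip": 1},
    {"dp": [0, -0.018, -0.038], "turn": [0, 0, 0], "grip": 1},
    {"dp": [0, -0.018, -0.038], "turn": [0, 0, 0], "grip": 1},
    {"dp": [0, -0.018, -0.038], "turn": [0, 0, 0], "grip": 1},
    {"dp": [0, -0.018, -0.038], "turn": [0, 0, 0], "grip": 1},
    {"dp": [0, -0.018, -0.038], "turn": [0, 0, 0], "grip": 1},
    {"dp": [0, -0.018, -0.038], "turn": [0, 0, 0], "grip": 1}
  ],
  "grip_force": 40
}}

```text
clock: 0.9
position: [0.4333, -0.3005, 0.4044]
ee_rot: [-0.122, -0.696, -0.122, 0.697]
contact_force: [0.8, -0.8, -0.9]
width: 0.0856
```

Call:
{"method": "arm_command", "body": {
  "targets": [
    {"dp": [0, 0, 0], "turn": [-7.8, 0, 0], "grip": 1},
    {"dp": [0, 0, 0], "turn": [-7.8, 0, 0], "grip": 1},
    {"dp": [0, 0, 0], "turn": [-7.8, 0, 0], "grip": 1},
    {"dp": [0, 0, 0], "turn": [-7.8, 0, 0], "grip": 1},
    {"dp": [0, 0, 0], "turn": [-7.8, 0, 0], "grip": 1},
    {"dp": [0, 0, 0], "turn": [-7.8, 0, 0], "grip": 1},
    {"dp": [0, 0, 0], "turn": [-7.8, 0, 0], "grip": 1},
    {"dp": [0, 0, 0], "turn": [-7.8, 0, 0], "grip": 1}
  ]
}}

```text
clock: 1.7
position: [0.4323, -0.3019, 0.4042]
ee_rot: [-0.466, -0.531, -0.467, 0.531]
contact_force: [0.6, 0.2, 0.4]
width: 0.0852
```

Call:
{"method": "arm_command", "body": {
  "targets": [
    {"dp": [0, 0, 0], "turn": [-7.8, 0, 0], "grip": 1},
    {"dp": [0, 0, 0], "turn": [-7.8, 0, 0], "grip": 1},
    {"dp": [0, 0, 0], "turn": [0, 0, 0], "grip": 1}
  ]
}}

```text
clock: 2.0
position: [0.4323, -0.3019, 0.4043]
ee_rot: [0.533, 0.465, 0.533, -0.465]
contact_force: [-0.1, -0.2, -0.5]
width: 0.0855
```

```bash
python3 -c "
from geo import *
rel([.4908,-.2408,.290])"
```

```text
t 2.0 pos [ 0.4323 -0.3019  0.4043] F [-0.1 -0.2 -0.5] w 0.0855 q [-0.74  0.2   1.6  -0.    1.33 -0.88]
 turn [-0.05 -0.04  0.03]
 dp now-axes mm [114.3  66.4 -52.5]  dp goal-axes [114.3  66.3 -52.5]
```

Call:
{"method": "arm_command", "body": {
  "targets": [
    {"dp": [0, 0.022, -0.0175], "turn": [0, 0, 0], "grip": 1},
    {"dp": [0, 0.022, -0.0175], "turn": [0, 0, 0], "grip": 1},
    {"dp": [0, 0.0224, -0.0175], "turn": [0, 0, 0], "grip": 1},
    {"dp": [0.02, 0, 0], "turn": [0, 0, 0], "grip": 1},
    {"dp": [0.03, 0, 0], "turn": [0, 0, 0], "grip": 1},
    {"dp": [0.03, 0, 0], "turn": [0, 0, 0], "grip": 1},
    {"dp": [0.022, 0, 0], "turn": [0, 0, 0], "grip": 1},
    {"dp": [0.012, 0, 0], "turn": [0, 0, 0], "grip": 1}
  ]
}}

```text
clock: 2.8
position: [0.4903, -0.2405, 0.2885]
ee_rot: [0.531, 0.465, 0.534, -0.465]
contact_force: [-0.4, -0.3, 0.1]
width: 0.0854
```

```bash
python3 - <<'E'
from geo import *
import cv2
rel([.4908,-.2408,.290])
a=manip.get_image("scene")[200:340,105:265,::-1];b=manip.get_image("top")[150:270,330:460,::-1]
cv2.imwrite("pics/g1.png",np.hstack([cv2.resize(a,(480,420)),cv2.resize(b,(320,420))]))
E
```

```text
t 2.8 pos [ 0.4903 -0.2405  0.2885] F [-0.4 -0.3  0.1] w 0.0854 q [-0.58  0.33  1.74 -0.    1.08 -0.72]
 turn [-0.17 -0.14  0.17]
 dp now-axes mm [-1.5  0.4  0.4]  dp goal-axes [-1.5  0.4  0.4]
```

View pics/g1.png

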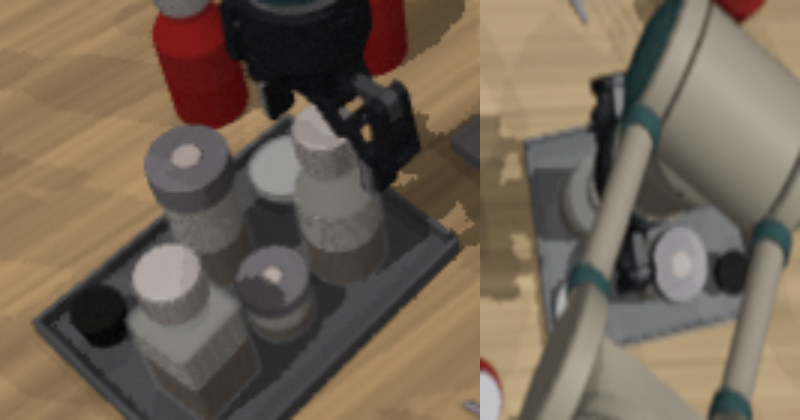

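The fingers straddle the round cap (about (320,130) in the left crop). Closing.

Call:
{"method": "arm_command", "body": {
  "targets": [
    {"dp": [0, 0, 0], "turn": [0, 0, 0], "grip": -1},
    {"dp": [0, 0, 0], "turn": [0, 0, 0], "grip": -1},
    {"dp": [0, 0, 0], "turn": [0, 0, 0], "grip": -1},
    {"dp": [0, 0, 0], "turn": [0, 0, 0], "grip": -1},
    {"dp": [0, 0, 0], "turn": [0, 0, 0], "grip": -1},
    {"dp": [0, 0, 0], "turn": [0, 0, 0], "grip": -1},
    {"dp": [0, 0, 0], "turn": [0, 0, 0], "grip": -1}
  ],
  "grip_force": 50
}}

```text
clock: 3.6
position: [0.4912, -0.2412, 0.2921]
ee_rot: [0.534, 0.465, 0.532, -0.465]
contact_force: [-1.1, -0.6, 5.3]
width: 0.0388
```

```bash
python3 - <<'E'
from geo import *
c=np.array([.5204,.0130]);y5=np.radians(5.3);u=np.array([-np.sin(y5),np.cos(y5)])
for d in(.08,0,-.08): print(d,(c+d*u).round(4))
rel([*(c+.08*u),.289+.05]);print(manip.get_state()["moment"])
E
```

```text
0.08 [0.513  0.0927]
0 [0.5204 0.013 ]
-0.08 [ 0.5278 -0.0667]
t 3.6 pos [ 0.4912 -0.2412  0.2921] F [-1.1 -0.6  5.3] w 0.0388 q [-0.58  0.32  1.74 -0.    1.08 -0.72]
 turn [-0.04  0.1  -0.08]
 dp now-axes mm [ -47.4   67.4 -327.7]  dp goal-axes [ -46.9   67.5 -327.7]
[-0.00730882  0.23312557 -0.02463133]
```

Call:
{"method": "arm_command", "body": {
  "targets": [
    {"dp": [-0.01, 0, 0], "turn": [0, 0, 0], "grip": -1},
    {"dp": [-0.02, 0, 0], "turn": [0, 0, 0], "grip": -1},
    {"dp": [-0.03, 0, 0], "turn": [0, 0, 0], "grip": -1},
    {"dp": [-0.03, 0, 0], "turn": [0, 0, 0], "grip": -1},
    {"dp": [-0.02, 0, 0], "turn": [0, 0, 0], "grip": -1},
    {"dp": [-0.01, 0, 0], "turn": [0, 0, 0], "grip": -1},
    {"dp": [0, 0, 0], "turn": [0, 0, 0], "grip": -1}
  ]
}}

```text
clock: 4.3
position: [0.4911, -0.2409, 0.4119]
ee_rot: [0.534, 0.465, 0.532, -0.464]
contact_force: [0.7, -0.2, -1.9]
width: 0.0387
```

```bash
python3 - <<'E'
from geo import *
import cv2
rel([.5130,.0927,.292])
a=manip.get_image("scene")[120:340,105:305,::-1]
cv2.imwrite("pics/g2.png",cv2.resize(a,(545,600)))
E
```

```text
t 4.3 pos [ 0.4911 -0.2409  0.4119] F [ 0.7 -0.2 -1.9] w 0.0387 q [-0.58  0.23  1.55  0.    1.36 -0.72]
 turn [-0.03  0.1  -0.11]
 dp now-axes mm [ 119.5   67.1 -327.7]  dp goal-axes [ 119.9   67.5 -327.5]
```

View pics/g2.png

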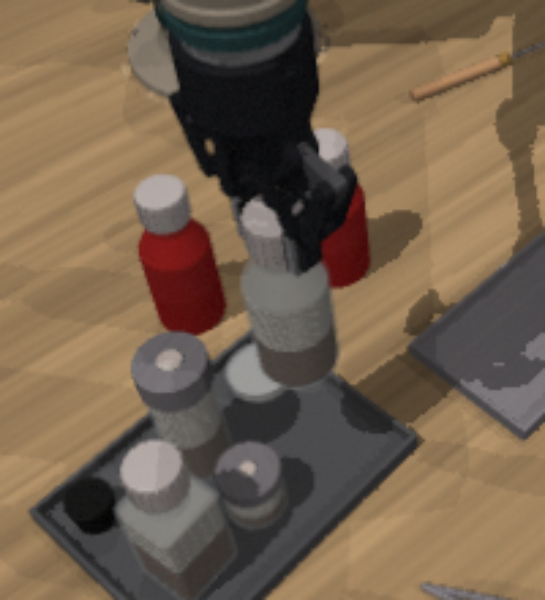

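Call:
{"method": "arm_command", "body": {
  "targets": [
    {"dp": [0, 0.003, -0.015], "turn": [0, 0, 0], "grip": -1},
    {"dp": [0, 0.006, -0.03], "turn": [0, 0, 0], "grip": -1},
    {"dp": [0, 0.008, -0.04], "turn": [0, 0, 0], "grip": -1},
    {"dp": [0, 0.009, -0.045], "turn": [0, 0, 0], "grip": -1},
    {"dp": [0, 0.009, -0.045], "turn": [0, 0, 0], "grip": -1},
    {"dp": [0, 0.009, -0.045], "turn": [0, 0, 0], "grip": -1},
    {"dp": [0, 0.009, -0.045], "turn": [0, 0, 0], "grip": -1},
    {"dp": [0, 0.007, -0.035], "turn": [0, 0, 0], "grip": -1}
  ]
}}

```text
clock: 5.15
position: [0.5081, 0.0679, 0.4092]
ee_rot: [0.532, 0.464, 0.535, -0.465]
contact_force: [0.3, -0.6, -2.1]
width: 0.0387
```

Call:
{"method": "arm_command", "body": {
  "targets": [
    {"dp": [0, 0.005, -0.02], "turn": [0, 0, 0], "grip": -1},
    {"dp": [0, 0.002, -0.0077], "turn": [0, 0, 0], "grip": -1},
    {"dp": [0, 0, 0], "turn": [0, 0, 0], "grip": -1},
    {"dp": [0.015, 0, 0], "turn": [0, 0, 0], "grip": -1},
    {"dp": [0.03, 0, 0], "turn": [0, 0, 0], "grip": -1},
    {"dp": [0.03, 0, 0], "turn": [0, 0, 0], "grip": -1},
    {"dp": [0.02, 0, 0], "turn": [0, 0, 0], "grip": -1},
    {"dp": [0.01, 0, 0], "turn": [0, 0, 0], "grip": -1}
  ]
}}

```text
clock: 5.95
position: [0.5114, 0.0915, 0.3033]
ee_rot: [0.532, 0.464, 0.534, -0.466]
contact_force: [-0.5, -0.0, -2.4]
width: 0.0386
```

Call:
{"method": "arm_command", "body": {
  "targets": [
    {"dp": [0, 0, 0], "turn": [0, 0, 0], "grip": -1},
    {"dp": [0.004, 0, 0], "turn": [0, 0, 0], "grip": -1},
    {"dp": [0.004, 0, 0], "turn": [0, 0, 0], "grip": -1},
    {"dp": [0, 0, 0], "turn": [0, 0, 0], "grip": -1}
  ]
}}

```text
clock: 6.35
position: [0.5126, 0.0928, 0.298]
ee_rot: [0.533, 0.465, 0.533, -0.464]
contact_force: [0.3, -0.2, -2.7]
width: 0.0385
```

```bash
python3 - <<'E'
from geo import *
import cv2
rel([.5130,.0927,.292])
a=manip.get_image("scene")[90:310,205:405,::-1]
cv2.imwrite("pics/g3.png",cv2.resize(a,(545,600)))
E
```

```text
t 6.35 pos [0.5126 0.0928 0.298 ] F [ 0.3 -0.2 -2.7] w 0.0385 q [ 0.05  0.28  1.78 -0.    1.08 -0.09]
 turn [-0.03  0.01 -0.03]
 dp now-axes mm [6.  0.4 0.1]  dp goal-axes [6.  0.4 0.1]
```

View pics/g3.png

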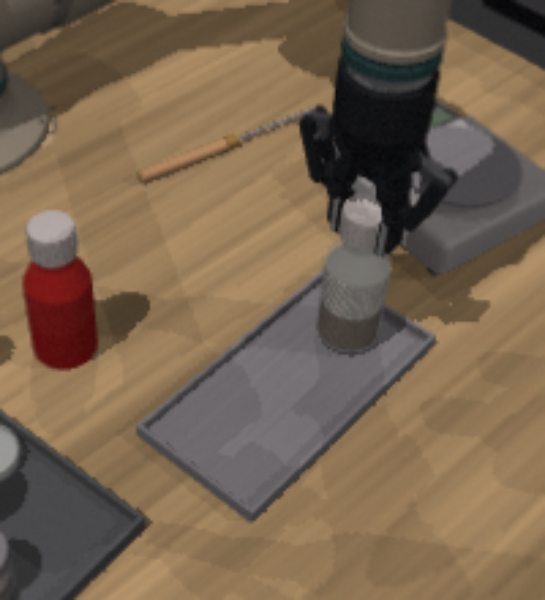

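The round bottle hangs just above the far end of the steel tray (crop (350,330)).

Call:
{"method": "arm_command", "body": {
  "targets": [
    {"dp": [0.003, 0, 0], "turn": [0, 0, 0], "grip": -1},
    {"dp": [0.002, 0, 0], "turn": [0, 0, 0], "grip": -1},
    {"dp": [0.0015, 0, 0], "turn": [0, 0, 0], "grip": -1},
    {"dp": [0, 0, 0], "turn": [0, 0, 0], "grip": -1}
  ]
}}

```text
clock: 6.8
position: [0.5125, 0.0929, 0.2921]
ee_rot: [0.533, 0.465, 0.533, -0.464]
contact_force: [-1.6, -0.0, 4.5]
width: 0.0392
```

Touched down (+4.5 N). Release and rise.

Call:
{"method": "arm_command", "body": {
  "targets": [
    {"dp": [0, 0, 0], "turn": [0, 0, 0], "grip": 1},
    {"dp": [0, 0, 0], "turn": [0, 0, 0], "grip": 1},
    {"dp": [0, 0, 0], "turn": [0, 0, 0], "grip": 1},
    {"dp": [0, 0, 0], "turn": [0, 0, 0], "grip": 1},
    {"dp": [-0.01, 0, 0], "turn": [0, 0, 0], "grip": 1},
    {"dp": [-0.03, 0, 0], "turn": [0, 0, 0], "grip": 1},
    {"dp": [-0.04, 0, 0], "turn": [0, 0, 0], "grip": 1},
    {"dp": [-0.03, 0, 0], "turn": [0, 0, 0], "grip": 1}
  ]
}}

```text
clock: 7.6
position: [0.5127, 0.0929, 0.404]
ee_rot: [0.534, 0.465, 0.532, -0.464]
contact_force: [1.1, -1.2, 0.3]
width: 0.0854
```

```bash
python3 - <<'E'
from geo import *
rel([.508,-.3690,.279])
rel([.436,-.3128,.270])
E
```

```text
t 7.6 pos [0.5127 0.0929 0.404 ] F [ 1.1 -1.2  0.3] w 0.0854 q [ 0.05  0.19  1.62 -0.    1.33 -0.09]
 turn [-0.03  0.02 -0.15]
 dp now-axes mm [125.  -68.2 456.8]  dp goal-axes [125.  -68.1 456.8]
t 7.6 pos [0.5127 0.0929 0.404 ] F [ 1.1 -1.2  0.3] w 0.0854 q [ 0.05  0.19  1.62 -0.    1.33 -0.09]
 turn [-0.03  0.02 -0.15]
 dp now-axes mm [ 133.8 -131.8  391.3]  dp goal-axes [ 134.  -131.7  391.3]
```

Call:
{"method": "arm_command", "body": {
  "targets": [
    {"dp": [0, -0.0132, 0.0391], "turn": [0, 0, 0], "grip": 1},
    {"dp": [0, -0.0132, 0.0391], "turn": [0, 0, 0], "grip": 1},
    {"dp": [0, -0.0132, 0.0391], "turn": [0, 0, 0], "grip": 1},
    {"dp": [0, -0.0132, 0.0391], "turn": [0, 0, 0], "grip": 1},
    {"dp": [0, -0.0132, 0.0391], "turn": [0, 0, 0], "grip": 1},
    {"dp": [0, -0.0132, 0.0391], "turn": [0, 0, 0], "grip": 1},
    {"dp": [0, -0.0132, 0.0391], "turn": [0, 0, 0], "grip": 1},
    {"dp": [0, -0.0132, 0.0391], "turn": [0, 0, 0], "grip": 1}
  ]
}}

```text
clock: 8.4
position: [0.4501, -0.233, 0.4021]
ee_rot: [0.534, 0.465, 0.533, -0.464]
contact_force: [0.3, 0.5, -0.8]
width: 0.0854
```

Call:
{"method": "arm_command", "body": {
  "targets": [
    {"dp": [0, -0.0132, 0.0391], "turn": [0, 0, 0], "grip": 1},
    {"dp": [0, -0.013, 0.0394], "turn": [0, 0, 0], "grip": 1},
    {"dp": [0, 0, 0], "turn": [0, 0, 0], "grip": 1},
    {"dp": [0.02, 0, 0], "turn": [0, 0, 0], "grip": 1},
    {"dp": [0.03, 0, 0], "turn": [0, 0, 0], "grip": 1},
    {"dp": [0.03, 0, 0], "turn": [0, 0, 0], "grip": 1},
    {"dp": [0.01, 0, 0], "turn": [0, 0, 0], "grip": 1},
    {"dp": [0, 0, 0], "turn": [0, 0, 0], "grip": 1}
  ]
}}

```text
clock: 9.2
position: [0.4353, -0.3121, 0.3103]
ee_rot: [0.532, 0.464, 0.534, -0.464]
contact_force: [-0.2, -0.1, 0.3]
width: 0.085
```

```bash
python3 - <<'E'
from geo import *
import cv2
rel([.436,-.3128,.270])
a=manip.get_image("scene")[200:340,105:265,::-1];b=manip.get_image("top")[150:270,330:460,::-1]
cv2.imwrite("pics/g4.png",np.hstack([cv2.resize(a,(480,420)),cv2.resize(b,(320,420))]))
E
```

```text
t 9.2 pos [ 0.4353 -0.3121  0.3103] F [-0.2 -0.1  0.3] w 0.085 q [-0.75  0.29  1.74  0.    1.12 -0.89]
 turn [-0.01 -0.14  0.1 ]
 dp now-axes mm [40.3  0.7  0.9]  dp goal-axes [40.3  0.6  0.8]
```

View pics/g4.png

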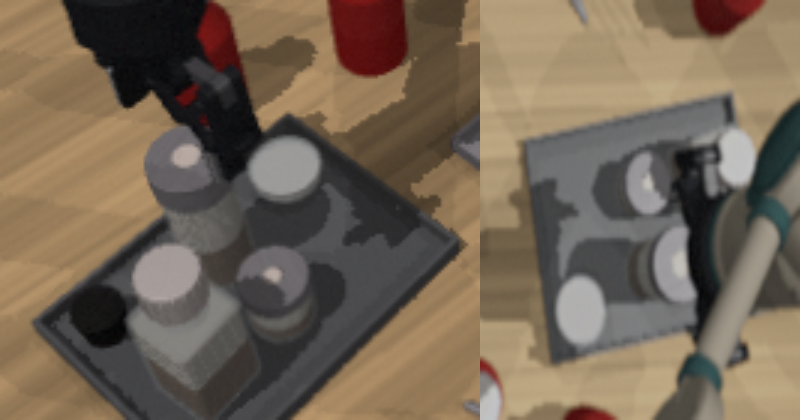

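Call:
{"method": "arm_command", "body": {
  "targets": [
    {"dp": [0.02, 0, 0], "turn": [0, 0, 0], "grip": 1},
    {"dp": [0.013, 0, 0], "turn": [0, 0, 0], "grip": 1},
    {"dp": [0.006, 0, 0], "turn": [0, 0, 0], "grip": 1},
    {"dp": [0, 0, 0], "turn": [0, 0, 0], "grip": 1}
  ]
}}

```text
clock: 9.7
position: [0.4358, -0.3129, 0.2728]
ee_rot: [0.533, 0.464, 0.533, -0.464]
contact_force: [0.1, -0.6, 0.8]
width: 0.0851
```

```bash
python3 - <<'E'
from geo import *
import cv2
rel([.436,-.3128,.270])
a=manip.get_image("scene")[200:340,105:265,::-1];b=manip.get_image("top")[150:270,330:460,::-1]
cv2.imwrite("pics/g5.png",np.hstack([cv2.resize(a,(480,420)),cv2.resize(b,(320,420))]))
E
```

```text
t 9.7 pos [ 0.4358 -0.3129  0.2728] F [ 0.1 -0.6  0.8] w 0.0851 q [-0.75  0.33  1.79 -0.    1.03 -0.89]
 turn [-0.02  0.04 -0.03]
 dp now-axes mm [ 2.8  0.2 -0.1]  dp goal-axes [ 2.8  0.2 -0.1]
```

View pics/g5.png

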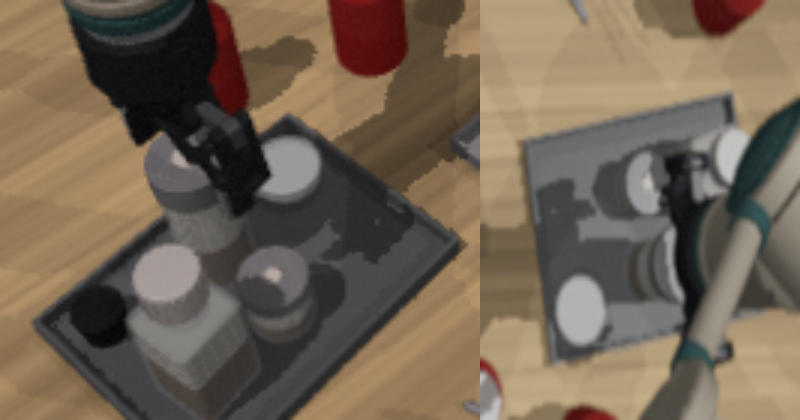

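The fingers straddle the lid; closing on the tall jar.

Call:
{"method": "arm_command", "body": {
  "targets": [
    {"dp": [0.002, 0, 0], "turn": [0, 0, 0], "grip": -1},
    {"dp": [0, 0, 0], "turn": [0, 0, 0], "grip": -1},
    {"dp": [0, 0, 0], "turn": [0, 0, 0], "grip": -1},
    {"dp": [0, 0, 0], "turn": [0, 0, 0], "grip": -1},
    {"dp": [0, 0, 0], "turn": [0, 0, 0], "grip": -1},
    {"dp": [0, 0, 0], "turn": [0, 0, 0], "grip": -1}
  ]
}}

```text
clock: 10.4
position: [0.4356, -0.313, 0.271]
ee_rot: [0.534, 0.464, 0.533, -0.465]
contact_force: [-1.7, -0.9, 5.8]
width: 0.054
```

Call:
{"method": "arm_command", "body": {
  "targets": [
    {"dp": [-0.01, 0, 0], "turn": [0, 0, 0], "grip": -1},
    {"dp": [-0.02, 0, 0], "turn": [0, 0, 0], "grip": -1},
    {"dp": [-0.03, 0, 0], "turn": [0, 0, 0], "grip": -1},
    {"dp": [-0.03, 0, 0], "turn": [0, 0, 0], "grip": -1},
    {"dp": [-0.02, 0, 0], "turn": [0, 0, 0], "grip": -1},
    {"dp": [-0.01, 0, 0], "turn": [0, 0, 0], "grip": -1},
    {"dp": [0, 0, 0], "turn": [0, 0, 0], "grip": -1}
  ]
}}

```text
clock: 11.1
position: [0.4356, -0.3128, 0.3912]
ee_rot: [0.534, 0.464, 0.532, -0.465]
contact_force: [-0.5, -0.7, -3.6]
width: 0.0542
```

```bash
python3 - <<'E'
from geo import *
import cv2
rel([.5204,.0130,.271])
a=manip.get_image("scene")[120:340,105:305,::-1]
cv2.imwrite("pics/g6.png",cv2.resize(a,(545,600)))
E
```

```text
t 11.1 pos [ 0.4356 -0.3128  0.3912] F [-0.5 -0.7 -3.6] w 0.0542 q [-0.75  0.23  1.61  0.    1.3  -0.89]
 turn [-0.03  0.09 -0.08]
 dp now-axes mm [ 119.8  128.4 -311.4]  dp goal-axes [ 120.2  128.8 -311.1]
```

View pics/g6.png

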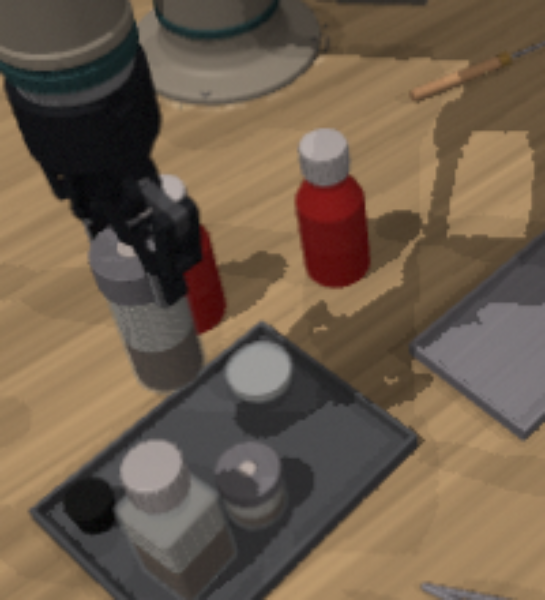

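The tall jar hangs upright from the gripper (crop (155,310)); the other objects have not moved. Carrying it over.

Call:
{"method": "arm_command", "body": {
  "targets": [
    {"dp": [0, 0.0064, -0.0155], "turn": [0, 0, 0], "grip": -1},
    {"dp": [0, 0.0128, -0.031], "turn": [0, 0, 0], "grip": -1},
    {"dp": [0, 0.0154, -0.0375], "turn": [0, 0, 0], "grip": -1},
    {"dp": [0, 0.0167, -0.0405], "turn": [0, 0, 0], "grip": -1},
    {"dp": [0, 0.0167, -0.0405], "turn": [0, 0, 0], "grip": -1},
    {"dp": [0, 0.0167, -0.0405], "turn": [0, 0, 0], "grip": -1},
    {"dp": [0, 0.0167, -0.0405], "turn": [0, 0, 0], "grip": -1},
    {"dp": [0, 0.0141, -0.034], "turn": [0, 0, 0], "grip": -1}
  ]
}}

```text
clock: 11.95
position: [0.511, -0.0164, 0.3886]
ee_rot: [0.532, 0.464, 0.535, -0.465]
contact_force: [0.3, -0.0, -2.4]
width: 0.0539
```

Call:
{"method": "arm_command", "body": {
  "targets": [
    {"dp": [0, 0.0089, -0.0215], "turn": [0, 0, 0], "grip": -1},
    {"dp": [0, 0.004, -0.0099], "turn": [0, 0, 0], "grip": -1},
    {"dp": [0, 0, 0], "turn": [0, 0, 0], "grip": -1},
    {"dp": [0.02, 0, 0], "turn": [0, 0, 0], "grip": -1},
    {"dp": [0.03, 0, 0], "turn": [0, 0, 0], "grip": -1},
    {"dp": [0.03, 0, 0], "turn": [0, 0, 0], "grip": -1},
    {"dp": [0.02, 0, 0], "turn": [0, 0, 0], "grip": -1},
    {"dp": [0.01, 0, 0], "turn": [0, 0, 0], "grip": -1}
  ]
}}

```text
clock: 12.75
position: [0.5188, 0.012, 0.2778]
ee_rot: [0.532, 0.464, 0.534, -0.466]
contact_force: [0.3, 0.1, -4.2]
width: 0.0539
```

Call:
{"method": "arm_command", "body": {
  "targets": [
    {"dp": [0, 0, 0], "turn": [0, 0, 0], "grip": -1},
    {"dp": [0.004, 0, 0], "turn": [0, 0, 0], "grip": -1},
    {"dp": [0.003, 0, 0], "turn": [0, 0, 0], "grip": -1},
    {"dp": [0.0015, 0, 0], "turn": [0, 0, 0], "grip": -1},
    {"dp": [0.001, 0, 0], "turn": [0, 0, 0], "grip": -1},
    {"dp": [0, 0, 0], "turn": [0, 0, 0], "grip": -1}
  ]
}}

```text
clock: 13.35
position: [0.5202, 0.0133, 0.271]
ee_rot: [0.533, 0.465, 0.533, -0.464]
contact_force: [-0.1, 0.2, -3.4]
width: 0.0538
```

```bash
python3 - <<'E'
from geo import *
import cv2
rel([.5204,.0130,.271])
a=manip.get_image("scene")[90:310,205:405,::-1]
cv2.imwrite("pics/g7.png",cv2.resize(a,(545,600)))
E
```

```text
t 13.35 pos [0.5202 0.0133 0.271 ] F [-0.1  0.2 -3.4] w 0.0538 q [-0.11  0.31  1.82 -0.    1.01 -0.25]
 turn [-0.02  0.02 -0.04]
 dp now-axes mm [0.  0.2 0.3]  dp goal-axes [0.  0.2 0.3]
```

View pics/g7.png

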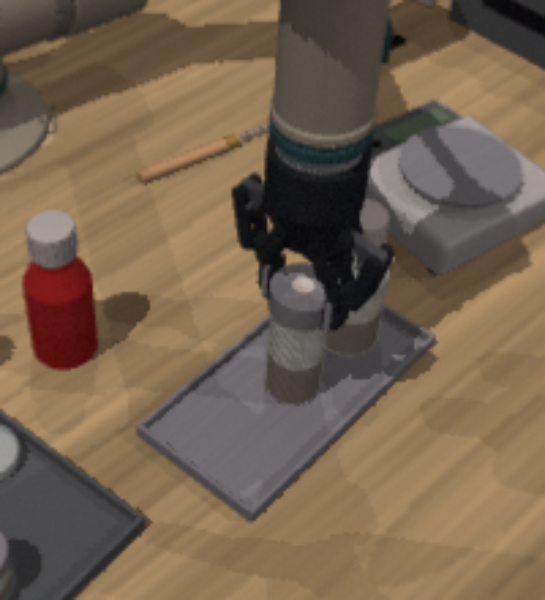

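Still carrying its weight (−3.4 N); lower by small steps until contact.

Call:
{"method": "arm_command", "body": {
  "targets": [
    {"dp": [0.001, 0, 0], "turn": [0, 0, 0], "grip": -1},
    {"dp": [0, 0, 0], "turn": [0, 0, 0], "grip": -1}
  ]
}}

```text
clock: 13.6
position: [0.5201, 0.0133, 0.2709]
ee_rot: [0.534, 0.465, 0.533, -0.464]
contact_force: [-2.0, 0.4, 4.6]
width: 0.0539
```

Call:
{"method": "arm_command", "body": {
  "targets": [
    {"dp": [0, 0, 0], "turn": [0, 0, 0], "grip": 1},
    {"dp": [0, 0, 0], "turn": [0, 0, 0], "grip": 1},
    {"dp": [0, 0, 0], "turn": [0, 0, 0], "grip": 1},
    {"dp": [0, 0, 0], "turn": [0, 0, 0], "grip": 1},
    {"dp": [-0.01, 0, 0], "turn": [0, 0, 0], "grip": 1},
    {"dp": [-0.04, 0, 0], "turn": [0, 0, 0], "grip": 1},
    {"dp": [-0.05, 0, 0], "turn": [0, 0, 0], "grip": 1},
    {"dp": [-0.03, 0, 0], "turn": [0, 0, 0], "grip": 1}
  ]
}}

```text
clock: 14.4
position: [0.5205, 0.0132, 0.4039]
ee_rot: [0.535, 0.466, 0.532, -0.463]
contact_force: [-0.3, -0.6, 0.5]
width: 0.0859
```

```bash
python3 - <<'E'
from geo import *
rel([.508,-.3690,.279])
E
```

```text
t 14.4 pos [0.5205 0.0132 0.4039] F [-0.3 -0.6  0.5] w 0.0859 q [-0.11  0.19  1.62 -0.    1.32 -0.25]
 turn [-0.03  0.08 -0.29]
 dp now-axes mm [125.1 -65.4 376.7]  dp goal-axes [124.9 -64.9 376.9]
```

Call:
{"method": "arm_command", "body": {
  "targets": [
    {"dp": [0, -0.0072, 0.0418], "turn": [0, 0, 0], "grip": 1},
    {"dp": [0, -0.0072, 0.0418], "turn": [0, 0, 0], "grip": 1},
    {"dp": [0, -0.0072, 0.0418], "turn": [0, 0, 0], "grip": 1},
    {"dp": [0, -0.0072, 0.0418], "turn": [0, 0, 0], "grip": 1},
    {"dp": [0, -0.0072, 0.0418], "turn": [0, 0, 0], "grip": 1},
    {"dp": [0, -0.0072, 0.0418], "turn": [0, 0, 0], "grip": 1},
    {"dp": [0, -0.0072, 0.0418], "turn": [0, 0, 0], "grip": 1},
    {"dp": [0, -0.0072, 0.0418], "turn": [0, 0, 0], "grip": 1}
  ]
}}

```text
clock: 15.2
position: [0.5084, -0.3276, 0.4005]
ee_rot: [0.533, 0.465, 0.533, -0.465]
contact_force: [1.0, -0.4, 0.5]
width: 0.0856
```

Call:
{"method": "arm_command", "body": {
  "targets": [
    {"dp": [0, -0.0074, 0.0425], "turn": [0, 0, 0], "grip": 1},
    {"dp": [0, 0, 0], "turn": [0, 0, 0], "grip": 1},
    {"dp": [0.02, 0, 0], "turn": [0, 0, 0], "grip": 1},
    {"dp": [0.03, 0, 0], "turn": [0, 0, 0], "grip": 1},
    {"dp": [0.03, 0, 0], "turn": [0, 0, 0], "grip": 1},
    {"dp": [0.01, 0, 0], "turn": [0, 0, 0], "grip": 1},
    {"dp": [0, 0, 0], "turn": [0, 0, 0], "grip": 1}
  ]
}}

```text
clock: 15.9
position: [0.5071, -0.3682, 0.3086]
ee_rot: [0.532, 0.464, 0.534, -0.464]
contact_force: [-0.2, 0.4, -0.4]
width: 0.0852
```

```bash
python3 - <<'E'
from geo import *
import cv2
rel([.508,-.369,.279])
a=manip.get_image("scene")[200:340,105:265,::-1];b=manip.get_image("top")[150:270,330:460,::-1]
cv2.imwrite("pics/g8.png",np.hstack([cv2.resize(a,(480,420)),cv2.resize(b,(320,420))]))
E
```

```text
t 15.9 pos [ 0.5071 -0.3682  0.3086] F [-0.2  0.4 -0.4] w 0.0852 q [-0.74  0.42  1.54  0.    1.19 -0.88]
 turn [-0.01 -0.15  0.12]
 dp now-axes mm [29.6  0.9  1. ]  dp goal-axes [29.6  0.8  0.9]
```

View pics/g8.png

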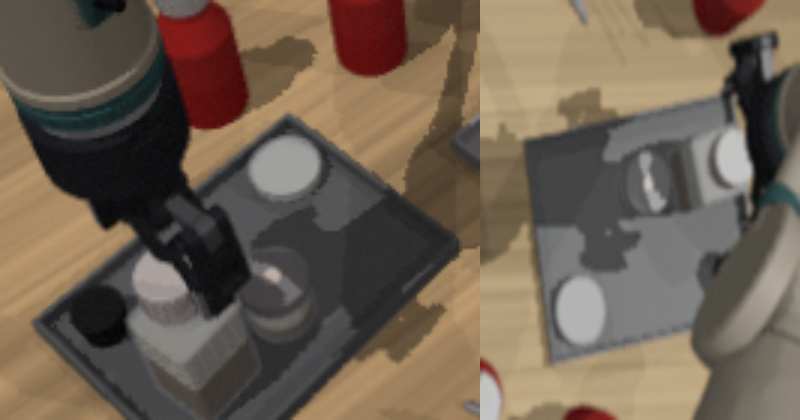

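The +x finger lies beside the square cap (crop (165,275)), and both fingers are clear. Descending to grip.

Call:
{"method": "arm_command", "body": {
  "targets": [
    {"dp": [0.015, 0, 0], "turn": [0, 0, 0], "grip": 1},
    {"dp": [0.01, 0, 0], "turn": [0, 0, 0], "grip": 1},
    {"dp": [0.003, 0, 0], "turn": [0, 0, 0], "grip": 1},
    {"dp": [0, 0, 0], "turn": [0, 0, 0], "grip": 1}
  ]
}}

```text
clock: 16.4
position: [0.5073, -0.369, 0.2819]
ee_rot: [0.533, 0.464, 0.533, -0.465]
contact_force: [-0.6, -0.4, -0.1]
width: 0.0854
```

Call:
{"method": "arm_command", "body": {
  "targets": [
    {"dp": [0, 0, 0], "turn": [0, 0, 0], "grip": -1},
    {"dp": [0, 0, 0], "turn": [0, 0, 0], "grip": -1},
    {"dp": [0, 0, 0], "turn": [0, 0, 0], "grip": -1},
    {"dp": [0, 0, 0], "turn": [0, 0, 0], "grip": -1},
    {"dp": [0, 0, 0], "turn": [0, 0, 0], "grip": -1},
    {"dp": [0, 0, 0], "turn": [0, 0, 0], "grip": -1},
    {"dp": [0, 0, 0], "turn": [0, 0, 0], "grip": -1}
  ]
}}

```text
clock: 17.1
position: [0.5076, -0.3692, 0.2824]
ee_rot: [0.534, 0.465, 0.533, -0.465]
contact_force: [1.1, -0.6, 4.3]
width: 0.0389
```

Call:
{"method": "arm_command", "body": {
  "targets": [
    {"dp": [-0.01, 0, 0], "turn": [0, 0, 0], "grip": -1},
    {"dp": [-0.02, 0, 0], "turn": [0, 0, 0], "grip": -1},
    {"dp": [-0.03, 0, 0], "turn": [0, 0, 0], "grip": -1},
    {"dp": [-0.03, 0, 0], "turn": [0, 0, 0], "grip": -1},
    {"dp": [-0.02, 0, 0], "turn": [0, 0, 0], "grip": -1},
    {"dp": [-0.01, 0, 0], "turn": [0, 0, 0], "grip": -1},
    {"dp": [0, 0, 0], "turn": [0, 0, 0], "grip": -1}
  ]
}}

```text
clock: 17.8
position: [0.5072, -0.369, 0.4027]
ee_rot: [0.534, 0.464, 0.533, -0.465]
contact_force: [0.5, -0.3, -2.1]
width: 0.0389
```

```bash
python3 - <<'E'
from geo import *
import cv2
rel([.5278,-.0667,.280])
a=manip.get_image("scene")[120:340,105:305,::-1]
cv2.imwrite("pics/g9.png",cv2.resize(a,(545,600)))
E
```

```text
t 17.8 pos [ 0.5072 -0.369   0.4027] F [ 0.5 -0.3 -2.1] w 0.0389 q [-0.74  0.36  1.39 -0.    1.39 -0.88]
 turn [-0.03  0.08 -0.05]
 dp now-axes mm [ 122.4   61.7 -296.8]  dp goal-axes [ 122.7   62.  -296.6]
```

View pics/g9.png

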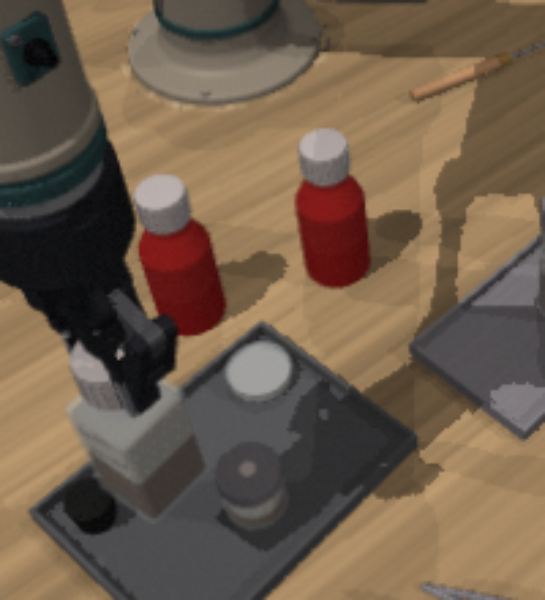

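Call:
{"method": "arm_command", "body": {
  "targets": [
    {"dp": [0, 0.0031, -0.015], "turn": [0, 0, 0], "grip": -1},
    {"dp": [0, 0.0062, -0.03], "turn": [0, 0, 0], "grip": -1},
    {"dp": [0, 0.0074, -0.036], "turn": [0, 0, 0], "grip": -1},
    {"dp": [0, 0.008, -0.0385], "turn": [0, 0, 0], "grip": -1},
    {"dp": [0, 0.008, -0.0385], "turn": [0, 0, 0], "grip": -1},
    {"dp": [0, 0.008, -0.0385], "turn": [0, 0, 0], "grip": -1},
    {"dp": [0, 0.008, -0.0385], "turn": [0, 0, 0], "grip": -1},
    {"dp": [0, 0.0067, -0.032], "turn": [0, 0, 0], "grip": -1}
  ]
}}

```text
clock: 18.65
position: [0.5245, -0.0938, 0.4001]
ee_rot: [0.532, 0.464, 0.535, -0.464]
contact_force: [1.1, -0.1, -2.4]
width: 0.0388
```

Call:
{"method": "arm_command", "body": {
  "targets": [
    {"dp": [0, 0.0042, -0.02], "turn": [0, 0, 0], "grip": -1},
    {"dp": [0, 0.0021, -0.0098], "turn": [0, 0, 0], "grip": -1},
    {"dp": [0, 0, 0], "turn": [0, 0, 0], "grip": -1},
    {"dp": [0.02, 0, 0], "turn": [0, 0, 0], "grip": -1},
    {"dp": [0.03, 0, 0], "turn": [0, 0, 0], "grip": -1},
    {"dp": [0.03, 0, 0], "turn": [0, 0, 0], "grip": -1},
    {"dp": [0.02, 0, 0], "turn": [0, 0, 0], "grip": -1},
    {"dp": [0.01, 0, 0], "turn": [0, 0, 0], "grip": -1}
  ]
}}

```text
clock: 19.45
position: [0.5268, -0.0675, 0.2892]
ee_rot: [0.532, 0.464, 0.534, -0.466]
contact_force: [-0.5, -0.2, -2.4]
width: 0.0389
```

Call:
{"method": "arm_command", "body": {
  "targets": [
    {"dp": [0, 0, 0], "turn": [0, 0, 0], "grip": -1},
    {"dp": [0.004, 0, 0], "turn": [0, 0, 0], "grip": -1},
    {"dp": [0.003, 0, 0], "turn": [0, 0, 0], "grip": -1},
    {"dp": [0.0015, 0, 0], "turn": [0, 0, 0], "grip": -1},
    {"dp": [0.001, 0, 0], "turn": [0, 0, 0], "grip": -1},
    {"dp": [0, 0, 0], "turn": [0, 0, 0], "grip": -1}
  ]
}}

```text
clock: 20.05
position: [0.5278, -0.0665, 0.2824]
ee_rot: [0.533, 0.465, 0.533, -0.464]
contact_force: [-0.2, -0.3, -2.5]
width: 0.0391
```

Call:
{"method": "arm_command", "body": {
  "targets": [
    {"dp": [0.001, 0, 0], "turn": [0, 0, 0], "grip": -1},
    {"dp": [0, 0, 0], "turn": [0, 0, 0], "grip": -1}
  ]
}}

```text
clock: 20.25
position: [0.5279, -0.0665, 0.2823]
ee_rot: [0.534, 0.465, 0.533, -0.464]
contact_force: [-1.8, 0.6, 5.7]
width: 0.0384
```

```bash
python3 - <<'E'
from geo import *
import cv2
rel([.5278,-.0667,.282])
a=manip.get_image("scene")[90:310,205:405,::-1]
cv2.imwrite("pics/g10.png",cv2.resize(a,(545,600)))
E
```

```text
t 20.25 pos [ 0.5279 -0.0665  0.2823] F [-1.8  0.6  5.7] w 0.0384 q [-0.26  0.31  1.78 -0.    1.05 -0.39]
 turn [-0.02  0.03 -0.06]
 dp now-axes mm [ 0.3 -0.1  0.2]  dp goal-axes [ 0.3 -0.1  0.2]
```

View pics/g10.png

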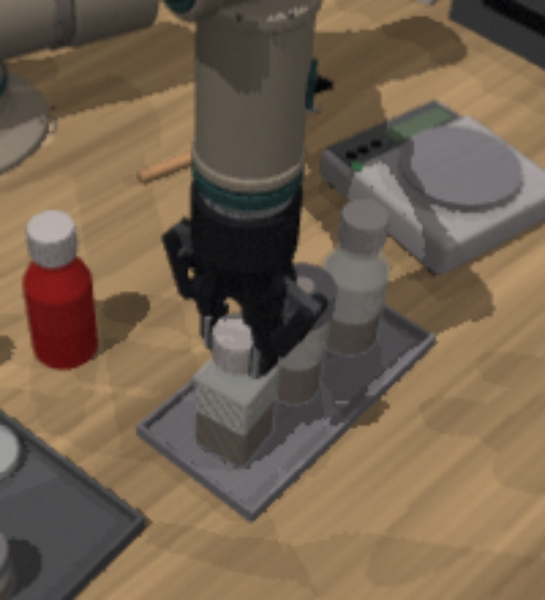

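All three stand in the steel tray. Releasing, then the low jar.

Call:
{"method": "arm_command", "body": {
  "targets": [
    {"dp": [0, 0, 0], "turn": [0, 0, 0], "grip": 1},
    {"dp": [0, 0, 0], "turn": [0, 0, 0], "grip": 1},
    {"dp": [0, 0, 0], "turn": [0, 0, 0], "grip": 1},
    {"dp": [0, 0, 0], "turn": [0, 0, 0], "grip": 1},
    {"dp": [-0.01, 0, 0], "turn": [0, 0, 0], "grip": 1},
    {"dp": [-0.03, 0, 0], "turn": [0, 0, 0], "grip": 1},
    {"dp": [-0.04, 0, 0], "turn": [0, 0, 0], "grip": 1},
    {"dp": [-0.03, 0, 0], "turn": [0, 0, 0], "grip": 1}
  ]
}}

```text
clock: 21.1
position: [0.528, -0.0666, 0.394]
ee_rot: [0.534, 0.465, 0.532, -0.464]
contact_force: [0.5, -0.3, -0.2]
width: 0.0856
```

```bash
python3 - <<'E'
from geo import *
import cv2
rel([.5,-.3045,.200])
a=manip.get_image("scene")[220:360,105:265,::-1];b=manip.get_image("top")[165:265,335:455,::-1]
cv2.imwrite("pics/l1.png",np.hstack([cv2.resize(a,(400,350),interpolation=2),cv2.resize(b,(400,333),interpolation=2)[:350].copy() if 0 else cv2.copyMakeBorder(cv2.resize(b,(400,333),interpolation=2),0,17,0,0,0)]))
S=lambda p:((p[0]+.5)/6-.5+165,(p[1]+.5)/6-.5+265)
T=lambda p:((p[0]+.5)/6-.5+370,(p[1]+.5)/6-.5+180)
a=manip.get_image("scene")[265:345,165:230,::-1];b=manip.get_image("top")[180:260,370:435,::-1]
cv2.imwrite("pics/l2.png",np.hstack([cv2.resize(x,None,fx=6,fy=6,interpolation=2) for x in(a,b)]))
E
```

```text
t 21.1 pos [ 0.528  -0.0666  0.394 ] F [ 0.5 -0.3 -0.2] w 0.0856 q [-0.26  0.22  1.61 -0.    1.31 -0.39]
 turn [-0.03  0.06 -0.13]
 dp now-axes mm [194.1 -60.7 231.6]  dp goal-axes [194.  -60.4 231.8]
```

View pics/l1.png

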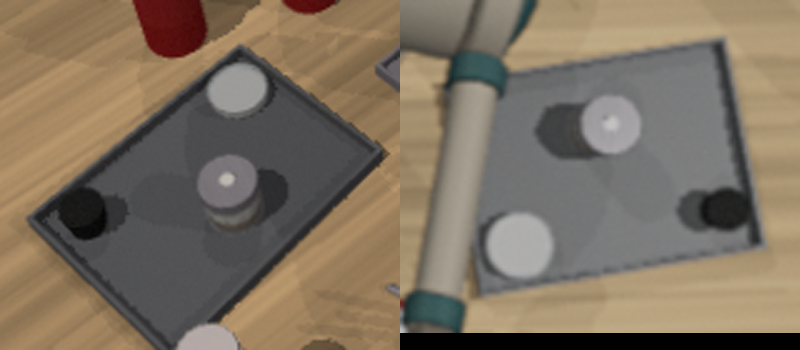

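View pics/l2.png

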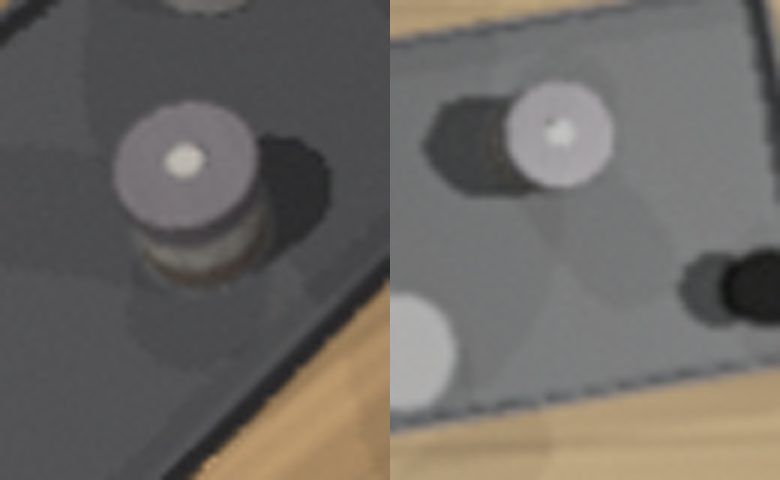

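```bash
python3 - <<'E'
from geo import *
S=lambda p:((p[0]+.5)/6-.5+165,(p[1]+.5)/6-.5+265)
T=lambda p:((p[0]+.5)/6-.5+370,(p[1]+.5)/6-.5+180)
a,b=S((185,160)),T((170,134.5));print(tri(a,b),plane("scene",a,.054),plane("top",b,.054))
rel([.5,-.3045,.200])
E
```

```text
(array([ 0.49946498, -0.3043306 ,  0.05311007]), np.float64(0.00015371803697771517)) [ 0.50004248 -0.30447891  0.054     ] [ 0.49934113 -0.30415033  0.054     ]
t 21.3 pos [ 0.5277 -0.0666  0.3923] F [-0.4  0.8  0.5] w 0.0853 q [-0.26  0.22  1.62 -0.    1.3  -0.39]
 turn [-0.03  0.06 -0.11]
 dp now-axes mm [192.4 -60.4 231.7]  dp goal-axes [192.3 -60.1 231.9]
```

Call:
{"method": "arm_command", "body": {
  "targets": [
    {"dp": [0, -0.0101, 0.0386], "turn": [0, 0, 0], "grip": 1},
    {"dp": [0, -0.0101, 0.0386], "turn": [0, 0, 0], "grip": 1},
    {"dp": [0, -0.0101, 0.0386], "turn": [0, 0, 0], "grip": 1},
    {"dp": [0, -0.0101, 0.0386], "turn": [0, 0, 0], "grip": 1},
    {"dp": [0, -0.0101, 0.0386], "turn": [0, 0, 0], "grip": 1},
    {"dp": [0, -0.0101, 0.0386], "turn": [0, 0, 0], "grip": 1},
    {"dp": [0, 0, 0], "turn": [0, 0, 0], "grip": 1},
    {"dp": [0.03, 0, 0], "turn": [0, 0, 0], "grip": 1}
  ]
}}

```text
clock: 22.1
position: [0.5, -0.3061, 0.3629]
ee_rot: [0.535, 0.465, 0.53, -0.465]
contact_force: [0.9, 0.8, -0.7]
width: 0.0854
```

Call:
{"method": "arm_command", "body": {
  "targets": [
    {"dp": [0.03, 0, 0], "turn": [0, 0, 0], "grip": 1},
    {"dp": [0.03, 0, 0], "turn": [0, 0, 0], "grip": 1},
    {"dp": [0.03, 0, 0], "turn": [0, 0, 0], "grip": 1},
    {"dp": [0.03, 0, 0], "turn": [0, 0, 0], "grip": 1},
    {"dp": [0.02, 0, 0], "turn": [0, 0, 0], "grip": 1},
    {"dp": [0.01, 0, 0], "turn": [0, 0, 0], "grip": 1},
    {"dp": [0, 0, 0], "turn": [0, 0, 0], "grip": 1}
  ]
}}

```text
clock: 22.8
position: [0.4988, -0.3033, 0.2092]
ee_rot: [0.531, 0.464, 0.535, -0.464]
contact_force: [-0.1, 0.3, 0.2]
width: 0.0855
```

```bash
python3 - <<'E'
from geo import *
import cv2
rel([.4996,-.3043,.200])
a=manip.get_image("scene")[200:340,105:265,::-1];b=manip.get_image("top")[150:270,330:460,::-1]
cv2.imwrite("pics/l3.png",np.hstack([cv2.resize(a,(480,420)),cv2.resize(b,(320,420))]))
E
```

```text
t 22.8 pos [ 0.4988 -0.3033  0.2092] F [-0.1  0.3  0.2] w 0.0855 q [-0.67  0.46  1.75  0.    0.93 -0.8 ]
 turn [-0.02 -0.21  0.19]
 dp now-axes mm [9.2 0.7 1.2]  dp goal-axes [9.2 0.7 1.1]
```

View pics/l3.png

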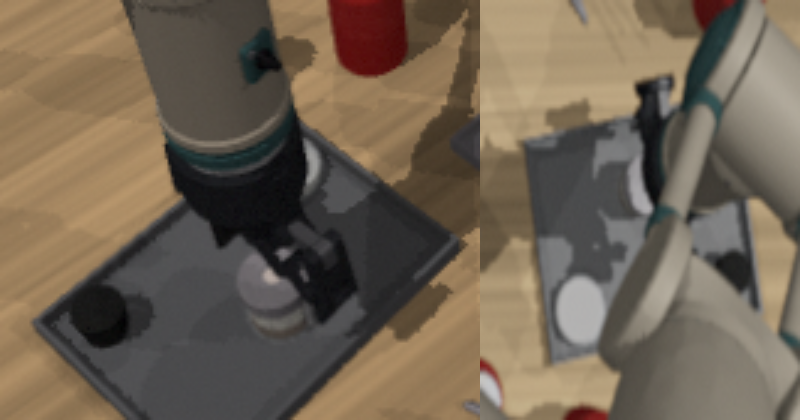

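Call:
{"method": "arm_command", "body": {
  "targets": [
    {"dp": [0.006, 0, 0], "turn": [0, 0, 0], "grip": 1},
    {"dp": [0.002, 0, 0], "turn": [0, 0, 0], "grip": 1},
    {"dp": [0, 0, 0], "turn": [0, 0, 0], "grip": -1},
    {"dp": [0, 0, 0], "turn": [0, 0, 0], "grip": -1},
    {"dp": [0, 0, 0], "turn": [0, 0, 0], "grip": -1},
    {"dp": [0, 0, 0], "turn": [0, 0, 0], "grip": -1},
    {"dp": [0, 0, 0], "turn": [0, 0, 0], "grip": -1},
    {"dp": [0, 0, 0], "turn": [0, 0, 0], "grip": -1}
  ]
}}

```text
clock: 23.7
position: [0.4997, -0.3045, 0.2039]
ee_rot: [0.534, 0.465, 0.533, -0.465]
contact_force: [-1.1, 0.3, 6.1]
width: 0.0473
```

```bash
python3 - <<'E'
from geo import *
import cv2
rel(None)
r={}
for n,c in(("top",(169,221)),("scene",(374,151))):
    im=cv2.cvtColor(cv2.imread(f"pics/{n}0.png"),cv2.COLOR_BGR2Lab);k=4
    x0,y0=c[0]-45,c[1]-45;g=cv2.resize(im[y0:y0+90,x0:x0+90],None,fx=k,fy=k,interpolation=2).astype(int)
    ref=g[170:190,170:190].reshape(-1,3).mean(0)
    m=(abs(g[...,0]-ref[0])<18)&(abs(g[...,1:]-ref[1:]).max(2)<7)
    m=cv2.morphologyEx(m.astype(np.uint8),cv2.MORPH_OPEN,np.ones((13,13)))
    cs,_=cv2.findContours(m,0,1);q=[x for x in cs if cv2.pointPolygonTest(x,(180,180),False)>=0][0]
    e=cv2.fitEllipse(cv2.convexHull(q));print(n,ref,e,cv2.contourArea(q))
    r[n]=((e[0][0]+.5)/k-.5+x0,(e[0][1]+.5)/k-.5+y0)
    v=cv2.cvtColor(g.astype(np.uint8),cv2.COLOR_Lab2BGR);cv2.ellipse(v,e,(0,0,255),1);cv2.imwrite(f"pics/pan_{n}.png",v)
print(r,tri(r["scene"],r["top"]),plane("scene",r["scene"],.064),plane("top",r["top"],.064))
cv2.imwrite("pics/pan.png",np.hstack([cv2.imread("pics/pan_top.png"),cv2.imread("pics/pan_scene.png")]))
E
```

```text
t 23.7 pos [ 0.4997 -0.3045  0.2039] F [-1.1  0.3  6.1] w 0.0473 q [-0.67  0.47  1.76 -0.    0.92 -0.8 ]
 turn [-0.03  0.06 -0.05]
top [147.83   129.1825 127.    ] ((181.2950439453125, 182.64613342285156), (187.69480895996094, 199.1591033935547), 66.98030853271484) 28563.5
scene [119.9525 130.22   126.76  ] ((179.14056396484375, 177.79017639160156), (111.67144775390625, 187.68809509277344), 99.95579528808594) 15982.5
{'top': (168.94876098632812, 221.2865333557129), 'scene': (373.41014099121094, 150.0725440979004)} (array([0.46527754, 0.30396199, 0.06202403]), np.float64(0.0005932509220484677)) [0.46672824 0.30204207 0.064     ] [0.46494049 0.30317586 0.064     ]
```

View pics/pan.png

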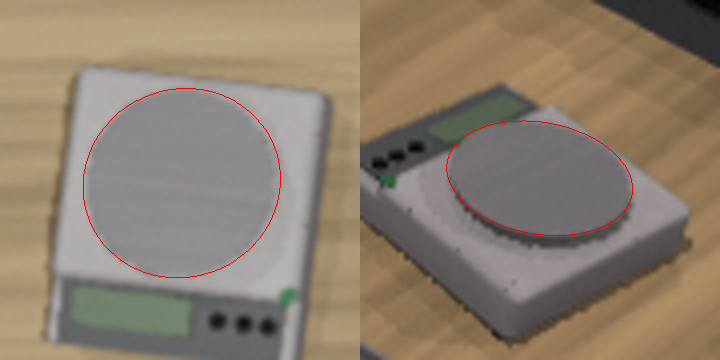

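Lid gripped (47 mm). The pan centre is about (0.466, 0.303), height 62–64 mm (crop ellipses at (181,183) and (179,178)).

Call:
{"method": "arm_command", "body": {
  "targets": [
    {"dp": [-0.01, 0, 0], "turn": [0, 0, 0], "grip": -1},
    {"dp": [-0.03, 0, 0], "turn": [0, 0, 0], "grip": -1},
    {"dp": [-0.045, 0, 0], "turn": [0, 0, 0], "grip": -1},
    {"dp": [-0.045, 0, 0], "turn": [0, 0, 0], "grip": -1},
    {"dp": [-0.035, 0, 0], "turn": [0, 0, 0], "grip": -1},
    {"dp": [-0.02, 0, 0], "turn": [0, 0, 0], "grip": -1},
    {"dp": [-0.01, 0, 0], "turn": [0, 0, 0], "grip": -1},
    {"dp": [0, 0, 0], "turn": [0, 0, 0], "grip": -1}
  ]
}}

```text
clock: 24.5
position: [0.4994, -0.3043, 0.3993]
ee_rot: [0.534, 0.465, 0.532, -0.464]
contact_force: [0.5, -0.5, -1.2]
width: 0.0471
```

```bash
python3 - <<'E'
from geo import *
import cv2
rel([.4658,.3030,.264])
a=manip.get_image("scene")[120:340,105:305,::-1]
cv2.imwrite("pics/l4.png",cv2.resize(a,(545,600)))
E
```

```text
t 24.5 pos [ 0.4994 -0.3043  0.3993] F [ 0.5 -0.5 -1.2] w 0.0471 q [-0.67  0.29  1.49 -0.    1.35 -0.8 ]
 turn [-0.03  0.09 -0.09]
 dp now-axes mm [ 134.5   49.6 -606.4]  dp goal-axes [ 135.3   50.1 -606.1]
```

View pics/l4.png

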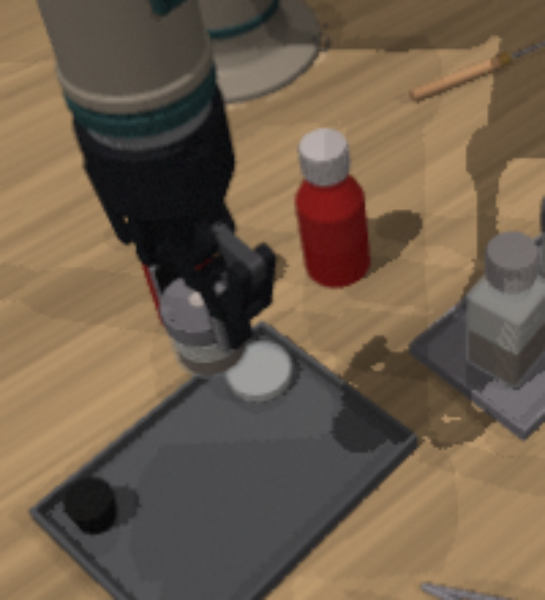

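The low jar hangs upright in the gripper, and the dish and bung are untouched. Carrying it over the row at bottom height ≈ 0.2 m.

Call:
{"method": "arm_command", "body": {
  "targets": [
    {"dp": [0, 0.0012, -0.015], "turn": [0, 0, 0], "grip": -1},
    {"dp": [0, 0.0025, -0.03], "turn": [0, 0, 0], "grip": -1},
    {"dp": [0, 0.0035, -0.043], "turn": [0, 0, 0], "grip": -1},
    {"dp": [0, 0.0035, -0.043], "turn": [0, 0, 0], "grip": -1},
    {"dp": [0, 0.0035, -0.043], "turn": [0, 0, 0], "grip": -1},
    {"dp": [0, 0.0035, -0.043], "turn": [0, 0, 0], "grip": -1},
    {"dp": [0, 0.0035, -0.043], "turn": [0, 0, 0], "grip": -1},
    {"dp": [0, 0.0035, -0.043], "turn": [0, 0, 0], "grip": -1}
  ]
}}

```text
clock: 25.35
position: [0.4809, 0.0018, 0.3965]
ee_rot: [0.532, 0.464, 0.534, -0.465]
contact_force: [0.6, 0.6, 0.2]
width: 0.0474
```

Call:
{"method": "arm_command", "body": {
  "targets": [
    {"dp": [0, 0.0035, -0.043], "turn": [0, 0, 0], "grip": -1},
    {"dp": [0, 0.0035, -0.043], "turn": [0, 0, 0], "grip": -1},
    {"dp": [0, 0.0035, -0.043], "turn": [0, 0, 0], "grip": -1},
    {"dp": [0, 0.0035, -0.043], "turn": [0, 0, 0], "grip": -1},
    {"dp": [0, 0.0035, -0.043], "turn": [0, 0, 0], "grip": -1},
    {"dp": [0, 0.0035, -0.043], "turn": [0, 0, 0], "grip": -1},
    {"dp": [0, 0.0025, -0.03], "turn": [0, 0, 0], "grip": -1},
    {"dp": [0, 0.0012, -0.015], "turn": [0, 0, 0], "grip": -1}
  ]
}}

```text
clock: 26.15
position: [0.4638, 0.3054, 0.3963]
ee_rot: [0.533, 0.463, 0.535, -0.465]
contact_force: [-0.0, -1.1, -1.1]
width: 0.0476
```

Call:
{"method": "arm_command", "body": {
  "targets": [
    {"dp": [0, 0, 0], "turn": [0, 0, 0], "grip": -1},
    {"dp": [0.02, 0, 0], "turn": [0, 0, 0], "grip": -1},
    {"dp": [0.03, 0, 0], "turn": [0, 0, 0], "grip": -1},
    {"dp": [0.03, 0, 0], "turn": [0, 0, 0], "grip": -1},
    {"dp": [0.03, 0, 0], "turn": [0, 0, 0], "grip": -1},
    {"dp": [0.01, 0, 0], "turn": [0, 0, 0], "grip": -1},
    {"dp": [0, 0, 0], "turn": [0, 0, 0], "grip": -1}
  ]
}}

```text
clock: 26.85
position: [0.4649, 0.3013, 0.2767]
ee_rot: [0.532, 0.463, 0.533, -0.466]
contact_force: [0.7, 0.4, -0.1]
width: 0.0477
```

```bash
python3 - <<'E'
from geo import *
import cv2
rel([.4658,.3030,.264])
a=manip.get_image("scene")[60:200,305:465,::-1];b=manip.get_image("top")[165:285,115:255,::-1]
cv2.imwrite("pics/l5.png",np.hstack([cv2.resize(a,(400,350)),cv2.resize(b,(400,350))]))
E
```

```text
t 26.85 pos [0.4649 0.3013 0.2767] F [ 0.7  0.4 -0.1] w 0.0477 q [ 0.45  0.35  1.74 -0.    1.06  0.31]
 turn [-0.1   0.11  0.24]
 dp now-axes mm [12.7  1.1 -1.6]  dp goal-axes [12.7  1.1 -1.5]
```

View pics/l5.png

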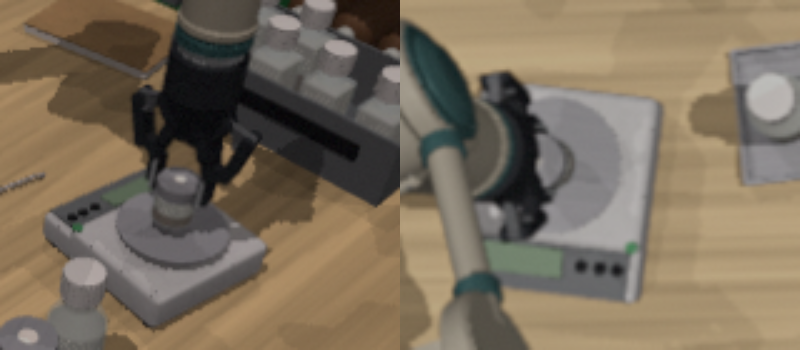

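Call:
{"method": "arm_command", "body": {
  "targets": [
    {"dp": [0.006, 0.0005, -0.0005], "turn": [0, 0, 0], "grip": -1},
    {"dp": [0.004, 0.0005, -0.001], "turn": [0, 0, 0], "grip": -1},
    {"dp": [0, 0, 0], "turn": [0, 0, 0], "grip": -1},
    {"dp": [0, 0, 0], "turn": [0, 0, 0], "grip": -1}
  ]
}}

```text
clock: 27.35
position: [0.4662, 0.3045, 0.2683]
ee_rot: [0.533, 0.465, 0.533, -0.464]
contact_force: [0.5, 0.5, -1.3]
width: 0.0475
```

Call:
{"method": "arm_command", "body": {
  "targets": [
    {"dp": [0.0015, 0, 0], "turn": [0, 0, 0], "grip": -1},
    {"dp": [0, 0, 0], "turn": [0, 0, 0], "grip": -1}
  ]
}}

```text
clock: 27.55
position: [0.4661, 0.3044, 0.2666]
ee_rot: [0.533, 0.464, 0.533, -0.465]
contact_force: [-0.5, 0.6, -1.1]
width: 0.047
```

Call:
{"method": "arm_command", "body": {
  "targets": [
    {"dp": [0.0015, 0, 0], "turn": [0, 0, 0], "grip": -1},
    {"dp": [0, 0, 0], "turn": [0, 0, 0], "grip": -1}
  ]
}}

```text
clock: 27.75
position: [0.4661, 0.3044, 0.265]
ee_rot: [0.533, 0.464, 0.533, -0.465]
contact_force: [-1.2, 0.5, 0.3]
width: 0.0476
```

Call:
{"method": "arm_command", "body": {
  "targets": [
    {"dp": [0.001, 0, 0], "turn": [0, 0, 0], "grip": -1},
    {"dp": [0, 0, 0], "turn": [0, 0, 0], "grip": -1}
  ]
}}

```text
clock: 27.95
position: [0.4661, 0.3044, 0.264]
ee_rot: [0.533, 0.464, 0.533, -0.465]
contact_force: [0.3, -1.1, -1.4]
width: 0.0476
```

Call:
{"method": "arm_command", "body": {
  "targets": [
    {"dp": [0.001, 0, 0], "turn": [0, 0, 0], "grip": -1},
    {"dp": [0, 0, 0], "turn": [0, 0, 0], "grip": -1}
  ]
}}

```text
clock: 28.15
position: [0.4661, 0.3044, 0.2639]
ee_rot: [0.533, 0.465, 0.533, -0.464]
contact_force: [-1.4, -0.7, 4.8]
width: 0.0476
```

Contact on the pan. Release and rise slowly, then look.

Call:
{"method": "arm_command", "body": {
  "targets": [
    {"dp": [0, 0, 0], "turn": [0, 0, 0], "grip": 1},
    {"dp": [0, 0, 0], "turn": [0, 0, 0], "grip": 1},
    {"dp": [0, 0, 0], "turn": [0, 0, 0], "grip": 1},
    {"dp": [0, 0, 0], "turn": [0, 0, 0], "grip": 1},
    {"dp": [-0.01, 0, 0], "turn": [0, 0, 0], "grip": 1},
    {"dp": [-0.03, 0, 0], "turn": [0, 0, 0], "grip": 1},
    {"dp": [-0.05, 0, 0], "turn": [0, 0, 0], "grip": 1},
    {"dp": [-0.05, 0, 0], "turn": [0, 0, 0], "grip": 1}
  ]
}}

```text
clock: 28.95
position: [0.4659, 0.3042, 0.4048]
ee_rot: [0.533, 0.464, 0.533, -0.465]
contact_force: [0.2, 0.4, 0.2]
width: 0.0854
```

Call:
{"method": "arm_command", "body": {
  "targets": [
    {"dp": [0, 0.01, 0.04], "turn": [0, 0, 0], "grip": 1},
    {"dp": [0, 0.01, 0.04], "turn": [0, 0, 0], "grip": 1},
    {"dp": [0, 0.01, 0.04], "turn": [0, 0, 0], "grip": 1},
    {"dp": [0, 0.01, 0.04], "turn": [0, 0, 0], "grip": 1},
    {"dp": [0, 0.01, 0.04], "turn": [0, 0, 0], "grip": 1},
    {"dp": [0, 0, 0], "turn": [0, 0, 0], "grip": 1}
  ]
}}

```text
clock: 29.55
position: [0.5448, 0.109, 0.4038]
ee_rot: [0.533, 0.466, 0.531, -0.466]
contact_force: [0.5, 0.4, -0.2]
width: 0.0855
```

```bash
python3 - <<'E'
from geo import *
import cv2
rel([.5129,.0928,.292])
a=manip.get_image("scene");b=manip.get_image("top")
cv2.imwrite("pics/p_s.png",a[:,:,::-1]);cv2.imwrite("pics/p_t.png",b[:,:,::-1])
a=a[105:195,325:415,::-1];b=b[176:266,124:214,::-1]
cv2.imwrite("pics/l6.png",np.hstack([cv2.resize(x,None,fx=4,fy=4,interpolation=2) for x in(b,a)]))
E
```

```text
t 29.55 pos [0.5448 0.109  0.4038] F [ 0.5  0.4 -0.2] w 0.0855 q [ 0.07  0.25  1.55 -0.    1.34 -0.06]
 turn [-0.33  0.17 -0.11]
 dp now-axes mm [111.8 -34.   11.6]  dp goal-axes [111.8 -33.8  11.7]
```

View pics/l6.png

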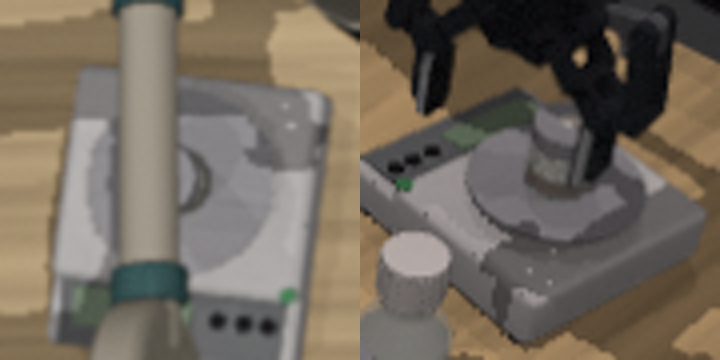

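View pics/p_t.png

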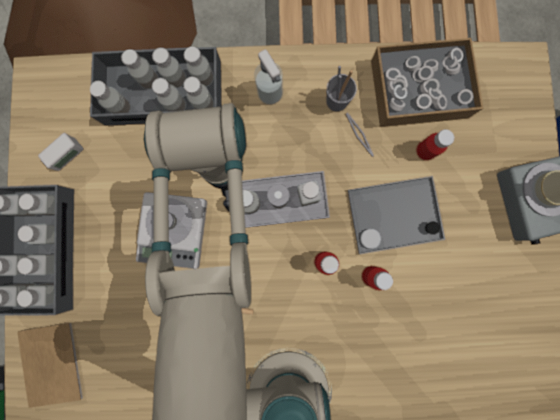

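The jar appears to stand on the pan, though the arm hides it in the top view; I'll check once the arm has moved. Now return the square bottle first.

```bash
python3 - <<'E'
from geo import *
rel([.5279,-.0665,.2824])
E
```

```text
t 29.65 pos [0.5433 0.1123 0.4036] F [ 0.3  0.8 -0.4] w 0.0855 q [ 0.08  0.25  1.55  0.    1.35 -0.06]
 turn [-0.16 -0.03 -0.01]
 dp now-axes mm [121.1 -39.3 175.2]  dp goal-axes [121.2 -39.8 175. ]
```

Call:
{"method": "arm_command", "body": {
  "targets": [
    {"dp": [0, -0.0079, 0.035], "turn": [0, 0, 0], "grip": 1},
    {"dp": [0, -0.0079, 0.035], "turn": [0, 0, 0], "grip": 1},
    {"dp": [0, -0.0079, 0.035], "turn": [0, 0, 0], "grip": 1},
    {"dp": [0, -0.0079, 0.035], "turn": [0, 0, 0], "grip": 1},
    {"dp": [0, -0.0079, 0.035], "turn": [0, 0, 0], "grip": 1},
    {"dp": [0, 0, 0], "turn": [0, 0, 0], "grip": 1},
    {"dp": [0, 0, 0], "turn": [0, 0, 0], "grip": 1}
  ]
}}

```text
clock: 30.35
position: [0.5278, -0.0649, 0.4035]
ee_rot: [0.533, 0.465, 0.533, -0.464]
contact_force: [0.6, 0.2, -0.1]
width: 0.0853
```

```bash
python3 - <<'E'
from geo import *
import cv2
rel([.5279,-.0665,.2824])
a=manip.get_image("scene");b=manip.get_image("top")
cv2.imwrite("pics/p_s2.png",a[:,:,::-1])
a=a[105:195,325:415,::-1];b=b[176:266,124:214,::-1]
cv2.imwrite("pics/l7.png",np.hstack([cv2.resize(x,None,fx=4,fy=4,interpolation=2) for x in(b,a)]))
E
```

```text
t 30.35 pos [ 0.5278 -0.0649  0.4035] F [ 0.6  0.2 -0.1] w 0.0853 q [-0.25  0.21  1.6   0.    1.33 -0.39]
 turn [-0.05 -0.06 -0.02]
 dp now-axes mm [ 1.211e+02 -1.000e-01  1.700e+00]  dp goal-axes [ 1.211e+02 -1.000e-01  1.600e+00]
```

View pics/l7.png

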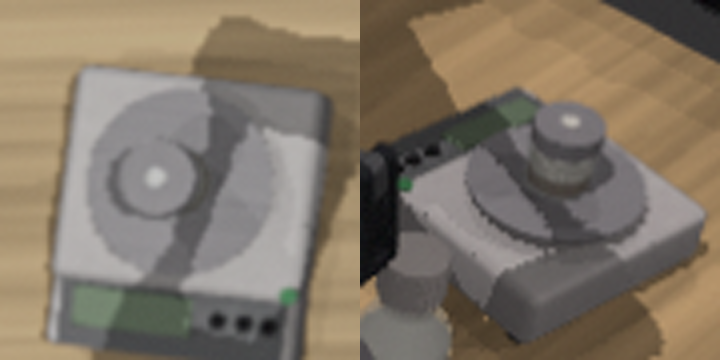

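View pics/p_s2.png

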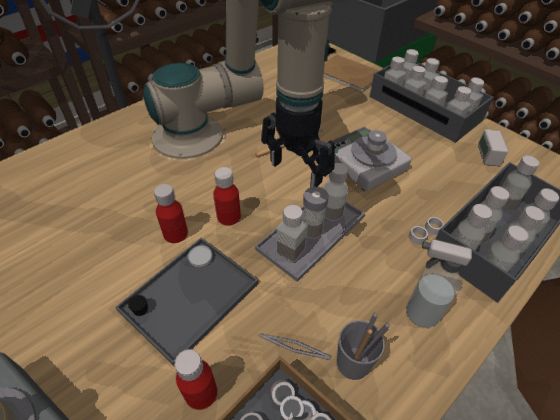

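```bash
python3 - <<'E'
from geo import *
T=lambda p:((p[0]+.5)/4-.5+124,(p[1]+.5)/4-.5+176)
S=lambda p:((p[0]+.5)/4-.5+325,(p[1]+.5)/4-.5+105)
print("lid",plane("top",T((155.5,178)),.114),plane("scene",S((570-360,122)),.114),tri(S((210,122)),T((155.5,178))))
for z in(.062,.064):print("pan L,R,T,B",[plane("top",T(p),z).round(4).tolist()[:2] for p in((86,180),(273,180),(181,86),(181,277))])
E
```

```text
lid [0.46541041 0.3049571  0.114     ] [0.46673502 0.30341802 0.114     ] (array([0.46551953, 0.30549682, 0.11225525]), np.float64(5.21060829012299e-06))
pan L,R,T,B [[0.4686, 0.3676], [0.4651, 0.2427], [0.5292, 0.3037], [0.403, 0.3044]]
pan L,R,T,B [[0.4684, 0.3669], [0.465, 0.2422], [0.529, 0.3031], [0.403, 0.3038]]
```

By the same views the jar is at (0.466, 0.304) and the pan centre at (0.466, 0.304). Picking up the square bottle.

Call:
{"method": "arm_command", "body": {
  "targets": [
    {"dp": [0.02, 0, 0.0005], "turn": [0, 0, 0], "grip": 1},
    {"dp": [0.03, 0, 0], "turn": [0, 0, 0], "grip": 1},
    {"dp": [0.03, 0, 0], "turn": [0, 0, 0], "grip": 1},
    {"dp": [0.025, 0, 0], "turn": [0, 0, 0], "grip": 1},
    {"dp": [0.01, 0, 0], "turn": [0, 0, 0], "grip": 1},
    {"dp": [0.004, 0, 0], "turn": [0, 0, 0], "grip": 1},
    {"dp": [0, 0, 0], "turn": [0, 0, 0], "grip": 1},
    {"dp": [0, 0, 0], "turn": [0, 0, 0], "grip": 1}
  ]
}}

```text
clock: 31.25
position: [0.5286, -0.0659, 0.2854]
ee_rot: [0.534, 0.465, 0.532, -0.464]
contact_force: [-0.2, -0.2, 0.6]
width: 0.0851
```

```bash
python3 - <<'E'
from geo import *
rel([.5279,-.0665,.2824])
E
```

```text
t 31.25 pos [ 0.5286 -0.0659  0.2854] F [-0.2 -0.2  0.6] w 0.0851 q [-0.25  0.31  1.78 -0.    1.05 -0.39]
 turn [-0.    0.06 -0.13]
 dp now-axes mm [ 3.  -0.8  0.5]  dp goal-axes [ 3.  -0.8  0.5]
```

Call:
{"method": "arm_command", "body": {
  "targets": [
    {"dp": [0.003, -0.0008, 0.0005], "turn": [0, 0, 0], "grip": 1},
    {"dp": [0, 0, 0], "turn": [0, 0, 0], "grip": -1},
    {"dp": [0, 0, 0], "turn": [0, 0, 0], "grip": -1},
    {"dp": [0, 0, 0], "turn": [0, 0, 0], "grip": -1},
    {"dp": [0, 0, 0], "turn": [0, 0, 0], "grip": -1},
    {"dp": [0, 0, 0], "turn": [0, 0, 0], "grip": -1},
    {"dp": [0, 0, 0], "turn": [0, 0, 0], "grip": -1},
    {"dp": [0, 0, 0], "turn": [0, 0, 0], "grip": -1}
  ]
}}

```text
clock: 32.05
position: [0.5276, -0.0668, 0.2816]
ee_rot: [0.534, 0.465, 0.533, -0.464]
contact_force: [1.3, -1.1, 3.8]
width: 0.0388
```

Call:
{"method": "arm_command", "body": {
  "targets": [
    {"dp": [-0.01, 0, 0], "turn": [0, 0, 0], "grip": -1},
    {"dp": [-0.02, 0, 0], "turn": [0, 0, 0], "grip": -1},
    {"dp": [-0.03, 0, 0], "turn": [0, 0, 0], "grip": -1},
    {"dp": [-0.03, 0, 0], "turn": [0, 0, 0], "grip": -1},
    {"dp": [-0.02, 0, 0], "turn": [0, 0, 0], "grip": -1},
    {"dp": [-0.01, 0, 0], "turn": [0, 0, 0], "grip": -1},
    {"dp": [0, 0, 0], "turn": [0, 0, 0], "grip": -1}
  ]
}}

```text
clock: 32.75
position: [0.5272, -0.0667, 0.4022]
ee_rot: [0.534, 0.465, 0.533, -0.464]
contact_force: [-0.4, -0.7, -2.2]
width: 0.0389
```

```bash
python3 - <<'E'
from geo import *
rel([.5076,-.3691,.2824])
E
```

```text
t 32.75 pos [ 0.5272 -0.0667  0.4022] F [-0.4 -0.7 -2.2] w 0.0389 q [-0.26  0.21  1.6  -0.    1.33 -0.39]
 turn [-0.03  0.04 -0.08]
 dp now-axes mm [119.9 -61.  296.8]  dp goal-axes [119.8 -61.  296.8]
```

Call:
{"method": "arm_command", "body": {
  "targets": [
    {"dp": [0, -0.0031, 0.015], "turn": [0, 0, 0], "grip": -1},
    {"dp": [0, -0.0062, 0.03], "turn": [0, 0, 0], "grip": -1},
    {"dp": [0, -0.0074, 0.036], "turn": [0, 0, 0], "grip": -1},
    {"dp": [0, -0.008, 0.0385], "turn": [0, 0, 0], "grip": -1},
    {"dp": [0, -0.008, 0.0385], "turn": [0, 0, 0], "grip": -1},
    {"dp": [0, -0.008, 0.0385], "turn": [0, 0, 0], "grip": -1},
    {"dp": [0, -0.008, 0.0385], "turn": [0, 0, 0], "grip": -1},
    {"dp": [0, -0.0065, 0.032], "turn": [0, 0, 0], "grip": -1}
  ]
}}

```text
clock: 33.55
position: [0.5079, -0.3417, 0.3989]
ee_rot: [0.532, 0.464, 0.534, -0.465]
contact_force: [0.4, 0.1, -2.3]
width: 0.0388
```

Call:
{"method": "arm_command", "body": {
  "targets": [
    {"dp": [0, -0.004, 0.02], "turn": [0, 0, 0], "grip": -1},
    {"dp": [0, -0.0018, 0.0098], "turn": [0, 0, 0], "grip": -1},
    {"dp": [0, 0, 0], "turn": [0, 0, 0], "grip": -1},
    {"dp": [0.02, 0, 0], "turn": [0, 0, 0], "grip": -1},
    {"dp": [0.03, 0, 0], "turn": [0, 0, 0], "grip": -1},
    {"dp": [0.03, 0, 0], "turn": [0, 0, 0], "grip": -1},
    {"dp": [0.02, 0, 0], "turn": [0, 0, 0], "grip": -1},
    {"dp": [0.01, 0, 0], "turn": [0, 0, 0], "grip": -1}
  ]
}}

```text
clock: 34.35
position: [0.5072, -0.3667, 0.2891]
ee_rot: [0.532, 0.464, 0.535, -0.464]
contact_force: [-0.1, 0.4, -2.8]
width: 0.0389
```

Call:
{"method": "arm_command", "body": {
  "targets": [
    {"dp": [0, 0, 0], "turn": [0, 0, 0], "grip": -1},
    {"dp": [0.004, 0, 0], "turn": [0, 0, 0], "grip": -1},
    {"dp": [0, 0, 0], "turn": [0, 0, 0], "grip": -1},
    {"dp": [0, 0, 0], "turn": [0, 0, 0], "grip": -1}
  ]
}}

```text
clock: 34.75
position: [0.5077, -0.3692, 0.2883]
ee_rot: [0.534, 0.464, 0.532, -0.464]
contact_force: [0.2, 0.4, -2.4]
width: 0.0388
```

```bash
python3 - <<'E'
from geo import *
import cv2
rel([.5077,-.3691,.2824])
a=manip.get_image("scene")[200:340,105:265,::-1];b=manip.get_image("top")[150:270,330:460,::-1]
cv2.imwrite("pics/r1.png",np.hstack([cv2.resize(a,(480,420)),cv2.resize(b,(320,420))]))
E
```

```text
t 34.75 pos [ 0.5077 -0.3692  0.2883] F [ 0.2  0.4 -2.4] w 0.0388 q [-0.74  0.43  1.56  0.    1.14 -0.88]
 turn [-0.03  0.08 -0.07]
 dp now-axes mm [ 5.9 -0.  -0.1]  dp goal-axes [ 5.9 -0.  -0.1]
```

View pics/r1.png

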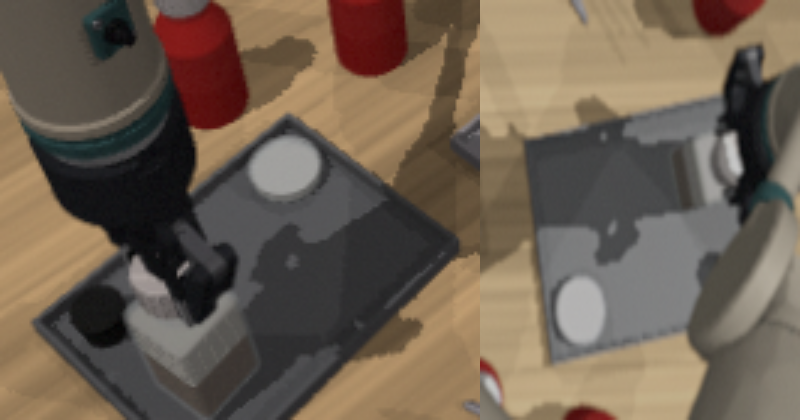

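The square bottle is over its old place, at the same pixels as before (crop base (205,390)). Lowering.

Call:
{"method": "arm_command", "body": {
  "targets": [
    {"dp": [0.003, 0, 0], "turn": [0, 0, 0], "grip": -1},
    {"dp": [0.0015, 0, 0], "turn": [0, 0, 0], "grip": -1},
    {"dp": [0.001, 0, 0], "turn": [0, 0, 0], "grip": -1},
    {"dp": [0, 0, 0], "turn": [0, 0, 0], "grip": -1}
  ]
}}

```text
clock: 35.25
position: [0.5075, -0.3691, 0.2817]
ee_rot: [0.533, 0.464, 0.533, -0.465]
contact_force: [-1.0, -0.3, -2.0]
width: 0.0392
```

Call:
{"method": "arm_command", "body": {
  "targets": [
    {"dp": [0.001, 0, 0], "turn": [0, 0, 0], "grip": -1},
    {"dp": [0, 0, 0], "turn": [0, 0, 0], "grip": -1}
  ]
}}

```text
clock: 35.45
position: [0.5075, -0.3691, 0.2816]
ee_rot: [0.533, 0.464, 0.533, -0.465]
contact_force: [-0.5, 0.5, 4.3]
width: 0.0387
```

Call:
{"method": "arm_command", "body": {
  "targets": [
    {"dp": [0, 0, 0], "turn": [0, 0, 0], "grip": 1},
    {"dp": [0, 0, 0], "turn": [0, 0, 0], "grip": 1},
    {"dp": [0, 0, 0], "turn": [0, 0, 0], "grip": 1},
    {"dp": [0, 0, 0], "turn": [0, 0, 0], "grip": 1},
    {"dp": [-0.01, 0, 0], "turn": [0, 0, 0], "grip": 1},
    {"dp": [-0.03, 0, 0], "turn": [0, 0, 0], "grip": 1},
    {"dp": [-0.05, 0, 0], "turn": [0, 0, 0], "grip": 1},
    {"dp": [-0.03, 0, 0], "turn": [0, 0, 0], "grip": 1}
  ]
}}

```text
clock: 36.25
position: [0.5078, -0.3693, 0.4049]
ee_rot: [0.535, 0.464, 0.531, -0.465]
contact_force: [0.9, 0.3, 0.3]
width: 0.0851
```

Call:
{"method": "arm_command", "body": {
  "targets": [
    {"dp": [0, 0.0065, -0.0377], "turn": [0, 0, 0], "grip": 1},
    {"dp": [0, 0.0065, -0.0377], "turn": [0, 0, 0], "grip": 1},
    {"dp": [0, 0.0065, -0.0377], "turn": [0, 0, 0], "grip": 1},
    {"dp": [0, 0.0065, -0.0377], "turn": [0, 0, 0], "grip": 1},
    {"dp": [0, 0.0065, -0.0377], "turn": [0, 0, 0], "grip": 1},
    {"dp": [0, 0.0065, -0.0377], "turn": [0, 0, 0], "grip": 1},
    {"dp": [0, 0.0065, -0.0377], "turn": [0, 0, 0], "grip": 1},
    {"dp": [0, 0.0065, -0.0377], "turn": [0, 0, 0], "grip": 1}
  ]
}}

```text
clock: 37.05
position: [0.5175, -0.0617, 0.4016]
ee_rot: [0.534, 0.465, 0.533, -0.464]
contact_force: [0.3, -0.0, -0.5]
width: 0.0854
```

Call:
{"method": "arm_command", "body": {
  "targets": [
    {"dp": [0, 0.0065, -0.0377], "turn": [0, 0, 0], "grip": 1},
    {"dp": [0, 0.0065, -0.0377], "turn": [0, 0, 0], "grip": 1},
    {"dp": [0, 0, 0], "turn": [0, 0, 0], "grip": 1},
    {"dp": [0.03, 0, 0], "turn": [0, 0, 0], "grip": 1},
    {"dp": [0.03, 0, 0], "turn": [0, 0, 0], "grip": 1},
    {"dp": [0.02, 0, 0], "turn": [0, 0, 0], "grip": 1},
    {"dp": [0, 0, 0], "turn": [0, 0, 0], "grip": 1},
    {"dp": [0, 0, 0], "turn": [0, 0, 0], "grip": 1}
  ]
}}

```text
clock: 37.85
position: [0.5206, 0.0127, 0.3213]
ee_rot: [0.533, 0.465, 0.533, -0.465]
contact_force: [-0.8, -0.4, 1.1]
width: 0.0852
```

```bash
python3 - <<'E'
from geo import *
import cv2
rel([.5201,.0133,.271])
a=manip.get_image("scene")[90:360,105:405,::-1]
cv2.imwrite("pics/r2.png",cv2.resize(a,None,fx=2.2,fy=2.2))
E
```

```text
t 37.85 pos [0.5206 0.0127 0.3213] F [-0.8 -0.4  1.1] w 0.0852 q [-0.11  0.26  1.75 -0.    1.13 -0.25]
 turn [-0.06  0.03 -0.03]
 dp now-axes mm [50.3 -0.4 -0.7]  dp goal-axes [50.3 -0.4 -0.7]
```

View pics/r2.png

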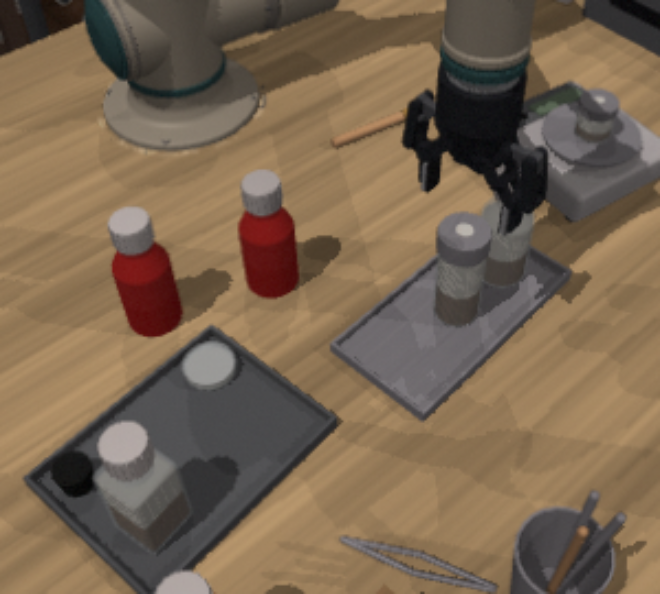

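The square bottle is back upright (crop (145,490)) and the jar is still on the pan (600,110). Taking the tall jar.

Call:
{"method": "arm_command", "body": {
  "targets": [
    {"dp": [0.02, 0, -0.0005], "turn": [0, 0, 0], "grip": 1},
    {"dp": [0.02, 0, 0], "turn": [0, 0, 0], "grip": 1},
    {"dp": [0.007, 0, 0], "turn": [0, 0, 0], "grip": 1},
    {"dp": [0.003, 0, 0], "turn": [0, 0, 0], "grip": 1},
    {"dp": [0, 0, 0], "turn": [0, 0, 0], "grip": 1},
    {"dp": [0, 0, 0], "turn": [0, 0, 0], "grip": 1}
  ]
}}

```text
clock: 38.5
position: [0.5207, 0.0137, 0.2717]
ee_rot: [0.534, 0.465, 0.532, -0.464]
contact_force: [-0.6, 0.9, 0.2]
width: 0.0853
```

Call:
{"method": "arm_command", "body": {
  "targets": [
    {"dp": [0, 0, 0], "turn": [0, 0, 0], "grip": -1},
    {"dp": [0, 0, 0], "turn": [0, 0, 0], "grip": -1},
    {"dp": [0, 0, 0], "turn": [0, 0, 0], "grip": -1},
    {"dp": [0, 0, 0], "turn": [0, 0, 0], "grip": -1},
    {"dp": [0, 0, 0], "turn": [0, 0, 0], "grip": -1},
    {"dp": [0, 0, 0], "turn": [0, 0, 0], "grip": -1},
    {"dp": [0, 0, 0], "turn": [0, 0, 0], "grip": -1}
  ]
}}

```text
clock: 39.2
position: [0.5203, 0.0137, 0.2715]
ee_rot: [0.533, 0.465, 0.533, -0.464]
contact_force: [-1.6, 0.1, 5.4]
width: 0.0541
```

Call:
{"method": "arm_command", "body": {
  "targets": [
    {"dp": [-0.01, 0, 0], "turn": [0, 0, 0], "grip": -1},
    {"dp": [-0.02, 0, 0], "turn": [0, 0, 0], "grip": -1},
    {"dp": [-0.03, 0, 0], "turn": [0, 0, 0], "grip": -1},
    {"dp": [-0.03, 0, 0], "turn": [0, 0, 0], "grip": -1},
    {"dp": [-0.02, 0, 0], "turn": [0, 0, 0], "grip": -1},
    {"dp": [-0.01, 0, 0], "turn": [0, 0, 0], "grip": -1},
    {"dp": [0, 0, 0], "turn": [0, 0, 0], "grip": -1}
  ]
}}

```text
clock: 39.9
position: [0.5203, 0.0138, 0.3917]
ee_rot: [0.534, 0.465, 0.532, -0.464]
contact_force: [-0.3, 0.0, -3.2]
width: 0.0538
```

```bash
python3 - <<'E'
from geo import *
rel([.4356,-.3129,.271])
E
```

```text
t 39.9 pos [0.5203 0.0138 0.3917] F [-0.3  0.  -3.2] w 0.0538 q [-0.11  0.2   1.64 -0.    1.3  -0.24]
 turn [-0.03  0.03 -0.12]
 dp now-axes mm [ 120.6 -128.9  311.9]  dp goal-axes [ 120.7 -128.8  311.9]
```

Call:
{"method": "arm_command", "body": {
  "targets": [
    {"dp": [0, -0.0065, 0.0155], "turn": [0, 0, 0], "grip": -1},
    {"dp": [0, -0.0129, 0.031], "turn": [0, 0, 0], "grip": -1},
    {"dp": [0, -0.0154, 0.0375], "turn": [0, 0, 0], "grip": -1},
    {"dp": [0, -0.0167, 0.0405], "turn": [0, 0, 0], "grip": -1},
    {"dp": [0, -0.0167, 0.0405], "turn": [0, 0, 0], "grip": -1},
    {"dp": [0, -0.0167, 0.0405], "turn": [0, 0, 0], "grip": -1},
    {"dp": [0, -0.0167, 0.0405], "turn": [0, 0, 0], "grip": -1},
    {"dp": [0, -0.0141, 0.034], "turn": [0, 0, 0], "grip": -1}
  ]
}}

```text
clock: 40.7
position: [0.4427, -0.2813, 0.3888]
ee_rot: [0.532, 0.465, 0.534, -0.465]
contact_force: [1.6, -0.0, -2.8]
width: 0.0538
```

Call:
{"method": "arm_command", "body": {
  "targets": [
    {"dp": [0, -0.009, 0.0215], "turn": [0, 0, 0], "grip": -1},
    {"dp": [0, -0.0042, 0.0104], "turn": [0, 0, 0], "grip": -1},
    {"dp": [0, 0, 0], "turn": [0, 0, 0], "grip": -1},
    {"dp": [0.02, 0, 0], "turn": [0, 0, 0], "grip": -1},
    {"dp": [0.03, 0, 0], "turn": [0, 0, 0], "grip": -1},
    {"dp": [0.03, 0, 0], "turn": [0, 0, 0], "grip": -1},
    {"dp": [0.02, 0, 0], "turn": [0, 0, 0], "grip": -1},
    {"dp": [0.01, 0, 0], "turn": [0, 0, 0], "grip": -1}
  ]
}}

```text
clock: 41.5
position: [0.4349, -0.3105, 0.2784]
ee_rot: [0.532, 0.464, 0.535, -0.464]
contact_force: [-0.4, -0.3, -2.5]
width: 0.0537
```

Call:
{"method": "arm_command", "body": {
  "targets": [
    {"dp": [0, 0, 0], "turn": [0, 0, 0], "grip": -1},
    {"dp": [0.004, 0, 0], "turn": [0, 0, 0], "grip": -1},
    {"dp": [0, 0, 0], "turn": [0, 0, 0], "grip": -1},
    {"dp": [0, 0, 0], "turn": [0, 0, 0], "grip": -1}
  ]
}}

```text
clock: 41.9
position: [0.4355, -0.313, 0.2776]
ee_rot: [0.534, 0.464, 0.533, -0.464]
contact_force: [-0.2, 0.9, -3.7]
width: 0.0539
```

```bash
python3 - <<'E'
from geo import *
import cv2
rel([.4357,-.3129,.271])
a=manip.get_image("scene")[200:340,105:265,::-1];b=manip.get_image("top")[150:270,330:460,::-1]
cv2.imwrite("pics/r3.png",np.hstack([cv2.resize(a,(480,420)),cv2.resize(b,(320,420))]))
E
```

```text
t 41.9 pos [ 0.4355 -0.313   0.2776] F [-0.2  0.9 -3.7] w 0.0539 q [-0.75  0.32  1.78  0.    1.04 -0.89]
 turn [-0.02  0.08 -0.07]
 dp now-axes mm [ 6.6  0.2 -0.1]  dp goal-axes [ 6.6  0.2 -0. ]
```

View pics/r3.png

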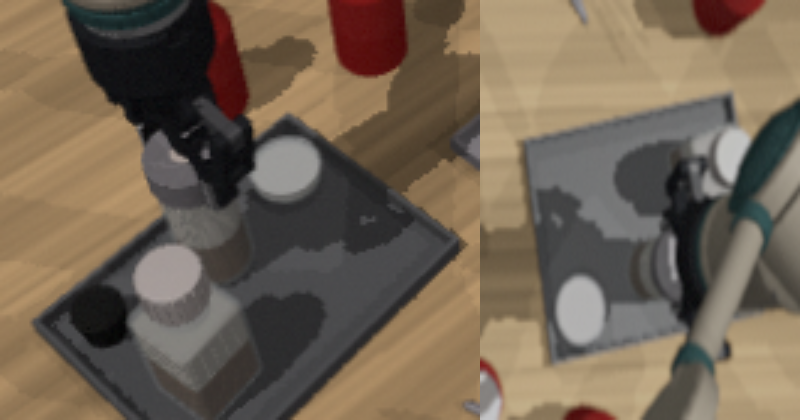

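Call:
{"method": "arm_command", "body": {
  "targets": [
    {"dp": [0.003, 0, 0], "turn": [0, 0, 0], "grip": -1},
    {"dp": [0.002, 0, 0], "turn": [0, 0, 0], "grip": -1},
    {"dp": [0.001, 0, 0], "turn": [0, 0, 0], "grip": -1},
    {"dp": [0, 0, 0], "turn": [0, 0, 0], "grip": -1}
  ]
}}

```text
clock: 42.4
position: [0.4352, -0.313, 0.2716]
ee_rot: [0.533, 0.464, 0.533, -0.465]
contact_force: [-2.1, 0.4, 3.9]
width: 0.0535
```

Call:
{"method": "arm_command", "body": {
  "targets": [
    {"dp": [0.001, 0, 0], "turn": [0, 0, 0], "grip": -1},
    {"dp": [0, 0, 0], "turn": [0, 0, 0], "grip": -1}
  ]
}}

```text
clock: 42.6
position: [0.4351, -0.313, 0.2715]
ee_rot: [0.534, 0.464, 0.533, -0.465]
contact_force: [-3.6, 1.3, 10.4]
width: 0.0535
```

Call:
{"method": "arm_command", "body": {
  "targets": [
    {"dp": [-0.001, 0, 0], "turn": [0, 0, 0], "grip": -1},
    {"dp": [0, 0, 0], "turn": [0, 0, 0], "grip": 1},
    {"dp": [0, 0, 0], "turn": [0, 0, 0], "grip": 1},
    {"dp": [0, 0, 0], "turn": [0, 0, 0], "grip": 1},
    {"dp": [-0.01, 0, 0], "turn": [0, 0, 0], "grip": 1},
    {"dp": [-0.03, 0, 0], "turn": [0, 0, 0], "grip": 1},
    {"dp": [-0.05, 0, 0], "turn": [0, 0, 0], "grip": 1},
    {"dp": [-0.04, 0, 0], "turn": [0, 0, 0], "grip": 1}
  ]
}}

```text
clock: 43.4
position: [0.4353, -0.3129, 0.4034]
ee_rot: [0.534, 0.464, 0.533, -0.465]
contact_force: [-0.3, -0.1, 1.0]
width: 0.0855
```

Call:
{"method": "arm_command", "body": {
  "targets": [
    {"dp": [0, 0.0132, -0.0391], "turn": [0, 0, 0], "grip": 1},
    {"dp": [0, 0.0132, -0.0391], "turn": [0, 0, 0], "grip": 1},
    {"dp": [0, 0.0132, -0.0391], "turn": [0, 0, 0], "grip": 1},
    {"dp": [0, 0.0132, -0.0391], "turn": [0, 0, 0], "grip": 1},
    {"dp": [0, 0.0132, -0.0391], "turn": [0, 0, 0], "grip": 1},
    {"dp": [0, 0.0132, -0.0391], "turn": [0, 0, 0], "grip": 1},
    {"dp": [0, 0.0132, -0.0391], "turn": [0, 0, 0], "grip": 1},
    {"dp": [0, 0.0132, -0.0391], "turn": [0, 0, 0], "grip": 1}
  ]
}}

```text
clock: 44.2
position: [0.497, 0.0132, 0.4015]
ee_rot: [0.534, 0.465, 0.533, -0.464]
contact_force: [1.1, 0.0, 0.5]
width: 0.0852
```

Call:
{"method": "arm_command", "body": {
  "targets": [
    {"dp": [0, 0.0132, -0.0391], "turn": [0, 0, 0], "grip": 1},
    {"dp": [0, 0.0132, -0.0391], "turn": [0, 0, 0], "grip": 1},
    {"dp": [0, 0, 0], "turn": [0, 0, 0], "grip": 1},
    {"dp": [0.03, 0, 0], "turn": [0, 0, 0], "grip": 1},
    {"dp": [0.03, 0, 0], "turn": [0, 0, 0], "grip": 1},
    {"dp": [0.01, 0, 0], "turn": [0, 0, 0], "grip": 1},
    {"dp": [0, 0, 0], "turn": [0, 0, 0], "grip": 1},
    {"dp": [0, 0, 0], "turn": [0, 0, 0], "grip": 1}
  ]
}}

```text
clock: 45.0
position: [0.513, 0.0921, 0.3318]
ee_rot: [0.534, 0.465, 0.532, -0.464]
contact_force: [0.3, -0.9, 0.2]
width: 0.0856
```

```bash
python3 - <<'E'
from geo import *
import cv2
rel([.5125,.0929,.292])
a=manip.get_image("scene")[90:360,105:405,::-1]
cv2.imwrite("pics/r4.png",cv2.resize(a,None,fx=2.2,fy=2.2))
E
```

```text
t 45.0 pos [0.513  0.0921 0.3318] F [ 0.3 -0.9  0.2] w 0.0856 q [ 0.04  0.25  1.74 -0.    1.16 -0.09]
 turn [-0.06  0.02 -0.1 ]
 dp now-axes mm [39.8 -0.5 -0.8]  dp goal-axes [39.8 -0.4 -0.8]
```

View pics/r4.png

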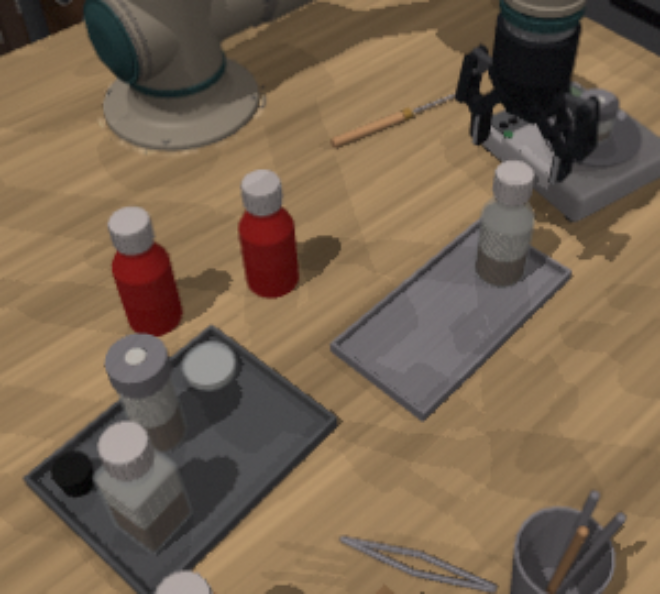

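The tall jar is back upright (crop (145,380)); only the round bottle is left in the steel tray (505,225).

Call:
{"method": "arm_command", "body": {
  "targets": [
    {"dp": [0.015, 0, -0.0005], "turn": [0, 0, 0], "grip": 1},
    {"dp": [0.015, 0, 0], "turn": [0, 0, 0], "grip": 1},
    {"dp": [0.007, 0, 0], "turn": [0, 0, 0], "grip": 1},
    {"dp": [0.003, 0, 0], "turn": [0, 0, 0], "grip": 1},
    {"dp": [0, 0, 0], "turn": [0, 0, 0], "grip": 1},
    {"dp": [0, 0, 0], "turn": [0, 0, 0], "grip": 1}
  ]
}}

```text
clock: 45.65
position: [0.5128, 0.093, 0.2915]
ee_rot: [0.534, 0.465, 0.533, -0.464]
contact_force: [-0.1, 0.8, 0.4]
width: 0.0854
```

Call:
{"method": "arm_command", "body": {
  "targets": [
    {"dp": [0, 0, 0], "turn": [0, 0, 0], "grip": -1},
    {"dp": [0, 0, 0], "turn": [0, 0, 0], "grip": -1},
    {"dp": [0, 0, 0], "turn": [0, 0, 0], "grip": -1},
    {"dp": [0, 0, 0], "turn": [0, 0, 0], "grip": -1},
    {"dp": [0, 0, 0], "turn": [0, 0, 0], "grip": -1},
    {"dp": [0, 0, 0], "turn": [0, 0, 0], "grip": -1},
    {"dp": [0, 0, 0], "turn": [0, 0, 0], "grip": -1},
    {"dp": [0, 0, 0], "turn": [0, 0, 0], "grip": -1}
  ]
}}

```text
clock: 46.45
position: [0.5123, 0.093, 0.2911]
ee_rot: [0.533, 0.465, 0.533, -0.464]
contact_force: [-1.1, -0.9, 4.1]
width: 0.0388
```

Call:
{"method": "arm_command", "body": {
  "targets": [
    {"dp": [-0.01, 0, 0], "turn": [0, 0, 0], "grip": -1},
    {"dp": [-0.02, 0, 0], "turn": [0, 0, 0], "grip": -1},
    {"dp": [-0.03, 0, 0], "turn": [0, 0, 0], "grip": -1},
    {"dp": [-0.03, 0, 0], "turn": [0, 0, 0], "grip": -1},
    {"dp": [-0.02, 0, 0], "turn": [0, 0, 0], "grip": -1},
    {"dp": [-0.01, 0, 0], "turn": [0, 0, 0], "grip": -1},
    {"dp": [0, 0, 0], "turn": [0, 0, 0], "grip": -1}
  ]
}}

```text
clock: 47.15
position: [0.5126, 0.0931, 0.4117]
ee_rot: [0.534, 0.465, 0.533, -0.464]
contact_force: [-0.0, -0.8, -1.6]
width: 0.0389
```

```bash
python3 - <<'E'
from geo import *
rel([.4910,-.2410,.292])
E
```

```text
t 47.15 pos [0.5126 0.0931 0.4117] F [-0.  -0.8 -1.6] w 0.0389 q [ 0.05  0.19  1.61 -0.    1.34 -0.09]
 turn [-0.03  0.02 -0.14]
 dp now-axes mm [119.6 -67.4 327.9]  dp goal-axes [119.7 -67.3 327.9]
```

Call:
{"method": "arm_command", "body": {
  "targets": [
    {"dp": [0, -0.003, 0.015], "turn": [0, 0, 0], "grip": -1},
    {"dp": [0, -0.006, 0.03], "turn": [0, 0, 0], "grip": -1},
    {"dp": [0, -0.008, 0.04], "turn": [0, 0, 0], "grip": -1},
    {"dp": [0, -0.009, 0.045], "turn": [0, 0, 0], "grip": -1},
    {"dp": [0, -0.009, 0.045], "turn": [0, 0, 0], "grip": -1},
    {"dp": [0, -0.009, 0.045], "turn": [0, 0, 0], "grip": -1},
    {"dp": [0, -0.009, 0.045], "turn": [0, 0, 0], "grip": -1},
    {"dp": [0, -0.007, 0.035], "turn": [0, 0, 0], "grip": -1}
  ]
}}

```text
clock: 47.95
position: [0.4927, -0.2156, 0.4088]
ee_rot: [0.532, 0.464, 0.534, -0.466]
contact_force: [0.3, 0.3, -2.5]
width: 0.0392
```

Call:
{"method": "arm_command", "body": {
  "targets": [
    {"dp": [0, -0.005, 0.02], "turn": [0, 0, 0], "grip": -1},
    {"dp": [0, -0.0024, 0.0079], "turn": [0, 0, 0], "grip": -1},
    {"dp": [0, 0, 0], "turn": [0, 0, 0], "grip": -1},
    {"dp": [0.02, 0, 0], "turn": [0, 0, 0], "grip": -1},
    {"dp": [0.03, 0, 0], "turn": [0, 0, 0], "grip": -1},
    {"dp": [0.03, 0, 0], "turn": [0, 0, 0], "grip": -1},
    {"dp": [0.02, 0, 0], "turn": [0, 0, 0], "grip": -1},
    {"dp": [0.01, 0, 0], "turn": [0, 0, 0], "grip": -1}
  ]
}}

```text
clock: 48.75
position: [0.4897, -0.239, 0.2984]
ee_rot: [0.532, 0.464, 0.535, -0.464]
contact_force: [-0.8, -0.1, -2.8]
width: 0.0389
```

Call:
{"method": "arm_command", "body": {
  "targets": [
    {"dp": [0, 0, 0], "turn": [0, 0, 0], "grip": -1},
    {"dp": [0.003, 0, 0], "turn": [0, 0, 0], "grip": -1},
    {"dp": [0, 0, 0], "turn": [0, 0, 0], "grip": -1},
    {"dp": [0, 0, 0], "turn": [0, 0, 0], "grip": -1}
  ]
}}

```text
clock: 49.15
position: [0.4908, -0.2411, 0.2987]
ee_rot: [0.534, 0.465, 0.532, -0.464]
contact_force: [-0.1, 0.1, -2.6]
width: 0.0389
```

```bash
python3 - <<'E'
from geo import *
import cv2
rel([.4910,-.2410,.2918])
a=manip.get_image("scene")[200:340,105:265,::-1];b=manip.get_image("top")[150:270,330:460,::-1]
cv2.imwrite("pics/r5.png",np.hstack([cv2.resize(a,(480,420)),cv2.resize(b,(320,420))]))
E
```

```text
t 49.15 pos [ 0.4908 -0.2411  0.2987] F [-0.1  0.1 -2.6] w 0.0389 q [-0.58  0.31  1.73  0.    1.1  -0.72]
 turn [-0.02  0.08 -0.09]
 dp now-axes mm [ 6.9  0.2 -0.1]  dp goal-axes [ 6.9  0.2 -0.1]
```

View pics/r5.png

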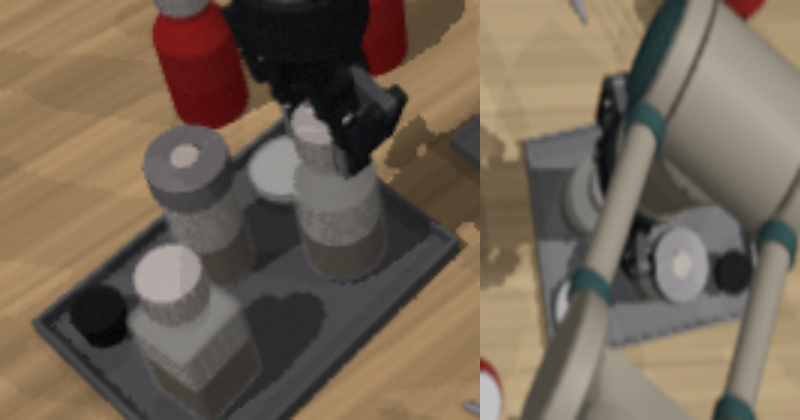

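Call:
{"method": "arm_command", "body": {
  "targets": [
    {"dp": [0.004, 0, 0], "turn": [0, 0, 0], "grip": -1},
    {"dp": [0.002, 0, 0], "turn": [0, 0, 0], "grip": -1},
    {"dp": [0.001, 0, 0], "turn": [0, 0, 0], "grip": -1},
    {"dp": [0, 0, 0], "turn": [0, 0, 0], "grip": -1}
  ]
}}

```text
clock: 49.65
position: [0.4904, -0.2411, 0.2911]
ee_rot: [0.533, 0.464, 0.533, -0.465]
contact_force: [-0.9, 0.1, 3.3]
width: 0.0393
```

Standing. Release, rise and move well away.

Call:
{"method": "arm_command", "body": {
  "targets": [
    {"dp": [0, 0, 0], "turn": [0, 0, 0], "grip": 1},
    {"dp": [0, 0, 0], "turn": [0, 0, 0], "grip": 1},
    {"dp": [0, 0, 0], "turn": [0, 0, 0], "grip": 1},
    {"dp": [0, 0, 0], "turn": [0, 0, 0], "grip": 1},
    {"dp": [-0.01, 0, 0], "turn": [0, 0, 0], "grip": 1},
    {"dp": [-0.03, 0, 0], "turn": [0, 0, 0], "grip": 1},
    {"dp": [-0.05, 0, 0], "turn": [0, 0, 0], "grip": 1},
    {"dp": [-0.05, 0, 0], "turn": [0, 0, 0], "grip": 1}
  ]
}}

```text
clock: 50.45
position: [0.4902, -0.2408, 0.4324]
ee_rot: [0.533, 0.464, 0.534, -0.465]
contact_force: [1.7, -1.0, 0.5]
width: 0.0855
```

Call:
{"method": "arm_command", "body": {
  "targets": [
    {"dp": [0, 0, -0.03], "turn": [0, 0, 0], "grip": 1},
    {"dp": [0, 0, -0.04], "turn": [0, 0, 0], "grip": 1},
    {"dp": [0, 0, -0.04], "turn": [0, 0, 0], "grip": 1},
    {"dp": [0, 0, -0.04], "turn": [0, 0, 0], "grip": 1},
    {"dp": [0, 0, -0.04], "turn": [0, 0, 0], "grip": 1},
    {"dp": [0, 0, -0.03], "turn": [0, 0, 0], "grip": 1},
    {"dp": [0, 0, 0], "turn": [0, 0, 0], "grip": 1},
    {"dp": [0, 0, 0], "turn": [0, 0, 0], "grip": 1}
  ]
}}

```text
clock: 51.25
position: [0.4603, -0.0227, 0.4315]
ee_rot: [0.534, 0.464, 0.533, -0.464]
contact_force: [0.6, -0.7, 0.2]
width: 0.0859
```

```bash
python3 - <<'E'
from geo import *
import cv2
rel(None)
a=manip.get_image("scene")[:,:,::-1];b=manip.get_image("top")[:,:,::-1]
cv2.imwrite("pics/f_s.png",a);cv2.imwrite("pics/f_t.png",b)
a=cv2.resize(a[220:360,105:265],None,fx=5,fy=5,interpolation=cv2.INTER_CUBIC)[:600];b=cv2.resize(b[165:265,335:455],None,fx=6,fy=6,interpolation=cv2.INTER_CUBIC)
cv2.imwrite("pics/fs_crop.png",a);cv2.imwrite("pics/ft_crop.png",b)
E
```

```text
t 51.25 pos [ 0.4603 -0.0227  0.4315] F [ 0.6 -0.7  0.2] w 0.0859 q [-0.2   0.09  1.68 -0.    1.37 -0.34]
 turn [ 0.07  0.08 -0.08]
```

View pics/f_s.png

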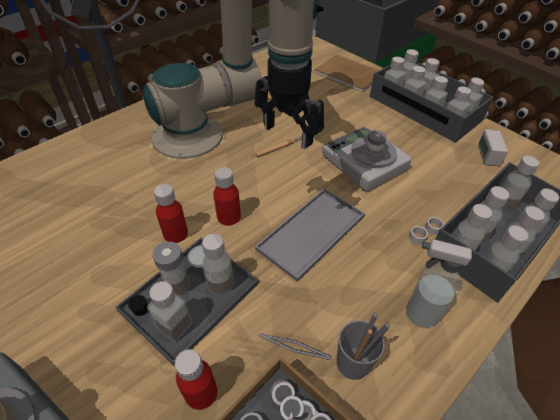

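View pics/fs_crop.png

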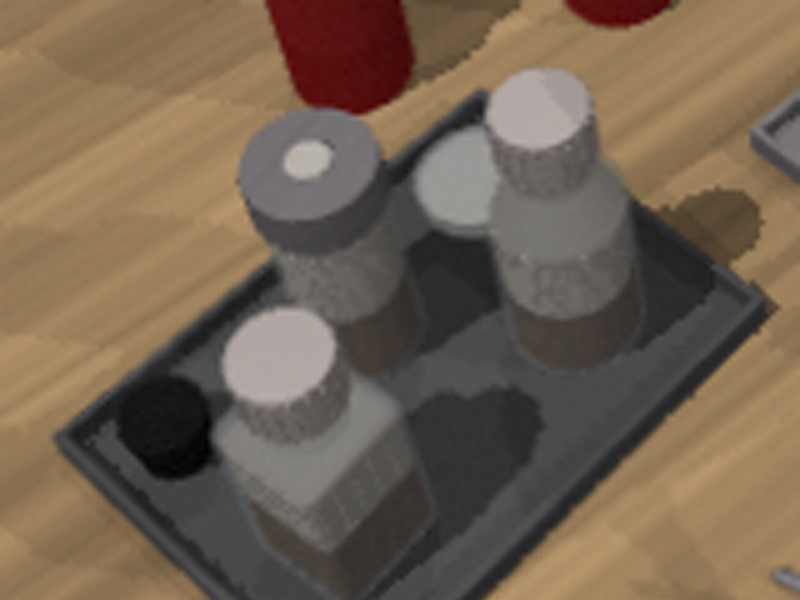

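View pics/ft_crop.png

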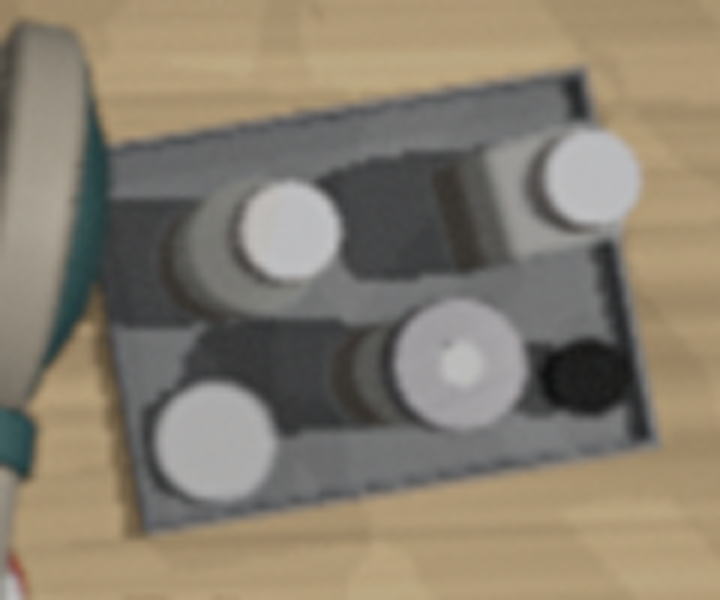

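All caps are within about 2 enlarged pixels (under 1 mm) of the first pictures: top crop (291,231), (591,179) and (459,364). The dish (216,440) and bung (587,377) are unchanged, and the jar is on the pan at scene (376,143). Handing in.

```bash
python3 -c "
from rig import manip
print(manip.sign_off())"
```

```text
the job is handed in; nothing more can be done
None
```

The job is done and handed in after about 51 s of the 147 s allowed. I cleared the round bottle, tall jar and square bottle onto the steel tray, stood the low jar on the balance pan, then put each of the three back where it stood.

- **Low jar:** by the camera measurement it stands at about (0.466, 0.304) m. The pan centre came out at the same point to within about 2 mm.
- **Three containers:** in the last pictures all stand upright, within about 1 mm of where they started.
- **Left alone:** the dish, the bung and the red bottles have not moved, and the gripper was touching nothing at hand-in.
- **Forces:** the highest tool force I read was about 10 N, while setting the tall jar down.

**Disagreements:** the camera-measured heights came out up to 3 mm low for the tops and the pan, and 2–7 mm low for the tray rims. I therefore lowered each item step by step until I felt contact. No check failed.

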